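Unstack polished brass fittings into their packing nests

TASK

Five freshly polished brass fittings have been left in two piles on the polishing bench. Take the piles apart from the top and lay each fitting, upright as it now lies, flat on the floor of the lined nest made to its shape: the square plate in the square nest, the disc in the large round one, the hexagonal collar in the hexagonal one, the oblong bar in the oblong one and the knob in the small round one. Set them down gently: they must not be dropped or tipped over.

Things in the scene. Friction and masses are not known exactly. Their poses are not given: they have to be found in the camera images.
- square_rose: Square brass plate, 62 x 62 mm, 18 mm thick, four small dark screw dots near its corners. Lies flat at the bottom of one of the two piles, on a fixed 4 mm thick cardboard mat. Origin: centre of its underside; x and y along its sides, z up.
- round_rose: Round brass disc, 66 mm diameter, 18 mm thick, three small dark dots near its edge. Lies flat at the bottom of the other pile, on a fixed 4 mm cardboard mat. Origin: centre of its underside, z up.
- hex_collar: Hexagonal brass collar, 42 mm across flats, 48.5 mm over corners, 18 mm thick, dark round mark of 22 mm diameter in its top (no real hole). Lies flat on top of the square or the round plate. Origin: centre of its underside; y is square to a pair of flats, z up.
- bar_lug: Oblong brass bar, 58 x 24 mm, 18 mm thick, two small dark dots. Lies flat on top of the square or the round plate, whichever the collar is not on. Origin: centre of its underside; x along its length, y across its 24 mm width, z up.
- knob: Small round brass knob standing on its foot, 24 mm tall: foot 20 mm diameter and 10 mm high, above it a head 28 mm diameter and 14 mm high. Stands on top of the collar or the bar, third in that pile. Origin: centre of its underside, z up.
- square_nest: Square plywood nest with grey lining, for the square plate; fixed to the bench. Inside 76 x 76 mm, rim 4 mm wide. Floor 3 mm above the bench, rim top 8 mm above the bench (5 mm above the floor), as in all the nests. Origin: centre of its underside, on the bench (z = 0); x and y along its sides, z up.
- large_round_nest: Large round plywood nest with grey lining, for the round disc; fixed. Inside diameter 80 mm, rim 4 mm wide, floor 3 mm and rim top 8 mm above the bench. Origin: centre of its underside, z up.
- hex_nest: Hexagonal plywood nest with grey lining, for the hexagonal collar, which fits in it at any yaw; fixed. Inside 56 mm across flats, rim 4 mm wide, floor 3 mm and rim top 8 mm above the bench. Origin: centre of its underside, z up.
- long_nest: Oblong plywood nest with grey lining, for the oblong bar; fixed. Inside 74 x 40 mm, rim 4 mm wide, floor 3 mm and rim top 8 mm above the bench. Origin: centre of its underside; x along its length, y across, z up.
- small_round_nest: Small round plywood nest with grey lining, for the knob; fixed. Inside diameter 38 mm, rim 4 mm wide, floor 3 mm and rim top 8 mm above the bench (so the knob's head stays above the rim). Origin: centre of its underside, z up.
Mind the look-alikes: they are no part of the job. Leave any blue or pink look-alike of the bar_lug alone.

How it is judged:
At the end, for the whole second after the job is handed in: Each of the five fittings lies within its own nest: centre within 12 mm of the nest's centre horizontally, underside on the nest's floor (less than 5.5 mm above the bench; the floor is at 3 mm), upright within 0.08 rad, at rest (below 0.01 m/s) and released (horizontal distance between square_rose and square_nest below 0.012 m and z of square_rose in the frame of square_nest below 0.0055 m and angle between each of square_rose, round_rose, hex_collar, bar_lug, knob's own z axis and vertical below 0.08 rad and linear speed of each of square_rose, round_rose, hex_collar, bar_lug, knob below 0.01 m/s and contact force between each of square_rose, round_rose, hex_collar, bar_lug, knob and the fingers below 0.05 N and horizontal distance between round_rose and large_round_nest below 0.012 m and z of round_rose in the frame of large_round_nest below 0.0055 m and horizontal distance between hex_collar and hex_nest below 0.012 m and z of hex_collar in the frame of hex_nest below 0.0055 m and horizontal distance between bar_lug and long_nest below 0.012 m and z of bar_lug in the frame of long_nest below 0.0055 m and horizontal distance between knob and small_round_nest below 0.012 m and z of knob in the frame of small_round_nest below 0.0055 m); the robot touches nothing.
It fails at once if a fitting is dropped or thrown: it moves faster than 0.6 m/s with no finger touching it (a free fall of about 18 mm) ((linear speed of square_rose above 0.6 m/s and contact force between square_rose and the fingers below 0.02 N) or (linear speed of round_rose above 0.6 m/s and contact force between round_rose and the fingers below 0.02 N) or (linear speed of hex_collar above 0.6 m/s and contact force between hex_collar and the fingers below 0.02 N) or (linear speed of bar_lug above 0.6 m/s and contact force between bar_lug and the fingers below 0.02 N) or (linear speed of knob above 0.6 m/s and contact force between knob and the fingers below 0.02 N)).
It fails at once if a fitting is tipped more than 0.7 rad from level (angle between any of square_rose, round_rose, hex_collar, bar_lug, knob's own z axis and vertical above 0.7 rad).
It also fails if it takes over 120 s, if anything falls off the work surface, if the arm or the gripper's body presses on something with over 40 N, if the wrist force passes 120 N, or if a joint passes its speed limit or range.

ROBOT

A 6-joint arm with a two-finger parallel gripper is mounted at the origin on the work surface. World frame = base frame: x ahead of the robot, y to its left, z up, the work surface at z = 0. Lengths are in m, angles in rad, forces in N, time in s.
With the tool pointing down it reaches from about 0.275 to 0.975 m from the base axis. Payload 8.4 kg.
Tool frame: the origin (TCP) lies on the centre line of the jaws, within the pads' length; the fingertips stand 17 mm ahead of it and the grasp point (between the pads) lies 2 mm behind it; z points along the fingers, y is the line along which they close (so a half turn about z gives the same grasp; the last joint's range is limited). The gripper opens to 92 mm and grips with 3 to 60 N. Pads are 20 mm wide; open, the fingers measure 128 mm over their backs; the gripper's body (75 mm by 189 mm) begins 69 mm behind the grasp point.
Start: joints at [1.189, 0.353, 1.633, -0, 1.155, -0.002], TCP at [0.232, 0.58, 0.206] pointing down, gripper open.
Joint ranges: [-2.63, 2.63], [-0.92, 2.1], [0.06, 2.66], [-1.3, 4.44], [0, 2.69], [-3.02, 3.02]. Speed limits (rad/s): [2.22, 2.22, 2.79, 3.14, 3.14, 3.14].

INTERFACE

Orientations are given as a unit quaternion [w, x, y, z].
In Python, from station import sensors, eyes, r gives the robot as it stands.
- The arm moves only by the tool jog_arm, never from a script. Its argument "steps" is a list of rows, each an object of numbers: "tx", "ty", "tz": the shift along the tool's x, y, z in cm; "wx", "wy", "wz": the turn, a rotation vector about the tool's x, y, z in degrees; "fingers": the opening, from 0 (shut) to 1 (fully open). In form: [{"tx": .., "ty": .., "tz": .., "wx": .., "wy": .., "wz": .., "fingers": ..}, ...]. A call has 1 to 8 rows; each row shifts and turns the commanded pose from where the row before left it, along the tool's axes as they then stand; what a row does not reach is not made up. A row lasts 1/10 s, in which the tool goes at most 50 mm and 8.59 degrees, less where a joint would pass 70% of its speed; a pose out of reach is approached as far as the arm can. A call is refused whole if a number of a shift passes 5 or a number of a turn 8.59, either way. A call with a gripper value outside its range is refused whole. The fingers move at their own pace and stop on an object; the grip force is fixed at half the most. Time passes only in rows, so rows that do not move let the fingers close. It gives the time, the measured TCP pose, the force, the opening and the grip force at its end, in the units of the state.
- sensors.get_obs(): the state, without advancing time (a new reading comes with each control period).
- eyes.capture(name): name is "side" or "top"; returns (picture, depth): 384x512x3 uint8, red, green, blue; 384x512 float32, m along the optical axis (not along the pixel's ray), 0 where there is no reading.
- eyes.camera_model(name): a dict with "fx", "fy", "cx", "cy" (pixels), "dist" ([k1, k2, p1, p2, k3] as OpenCV has them; the pictures are not rectified), "rvec" (rotation vector, rad) and "tvec" (3), from world to camera coordinates, as OpenCV has them. Camera axes: x right, y down, z forward; pixel columns grow to the right and rows downward; lengths in m; the calibration is good to about 2 mm. A picture is of the moment at which its call begins. camera_model takes no time and is no camera call.
- r.close_job(): hands the job in; it is judged then, once.
The state is a dict: "t": time; "joint_positions": joint angles; "dq": joint speeds; "joint_torque": joint torques, N m; "tool_pos": TCP position; "tcp_rot": TCP orientation; "ft_force": force on the tool from outside, world axes, zero at the start; "torque": the same for the moment, N m; "finger_gap": opening from 0.0 (shut) to 1.0 (fully open); "finger_force": force on a finger pad.
Only numpy, scipy, OpenCV 4.12 (cv2) and the standard library are available. Lean on these libraries where they do the work, as an engineer would, in place of code of your own. Each camera call takes 0.05 s, during which the arm holds its last target. There are 200 camera calls.

## Working session

There is one attempt and no reset: what is moved stays moved. The work goes in short steps, Python scripts to look and compute and a tool call to move; the robot and the scene stay as the last step left them, time stands still between calls to the robot, and variables do not carry over. Pictures are saved under pics/ and viewed, at most 14 in all, crops included, and the job is handed in when it is done.

Besides the shell and the picture viewer there is one more tool, called after ">>>" as a command line: name --argument value ..., lists and objects as JSON in quotes. jog_arm: Moves the arm, as the interface text tells. Its arguments: {"type":"object","properties":{"steps":{"type":"array"}},"required":["steps"]}

```bash
ls; mkdir -p pics; python3 - <<'E'
from station import sensors, eyes, r
import cv2,numpy as np
for n in("top","side"):
    p,d=eyes.capture(n); np.savez(f"pics/{n}0.npz",p=p,d=d)
    cv2.imwrite(f"pics/{n}0.png",cv2.resize(p[:,:,::-1],(768,576)))
    print(n,eyes.camera_model(n))
o=sensors.get_obs();print(o)
E
```

```text
pics
top {'fx': 473.3747961033648, 'fy': 473.3747961033648, 'cx': 261.1904455259487, 'cy': 199.8562137403893, 'dist': array([-0.06642305,  0.        ,  0.        ,  0.        ,  0.        ]), 'rvec': array([ 2.16762829, -2.15103587,  0.11517633]), 'tvec': array([-0.03817353,  0.62892818,  1.06872374])}
side {'fx': 359.46493800893677, 'fy': 359.46493800893677, 'cx': 253.38562354174175, 'cy': 188.95389685764047, 'dist': array([-0.00943337,  0.        ,  0.        ,  0.        ,  0.        ]), 'rvec': array([ 2.16983035, -0.09064656,  0.06377604]), 'tvec': array([-0.62981452,  0.06045242,  0.83888581])}
{'t': 0.1, 'joint_positions': array([ 1.18865409e+00,  3.53571858e-01,  1.63405019e+00,  2.07100464e-05,
        1.15520322e+00, -2.39711662e-03]), 'dq': array([ 0.00210394, -0.00231232, -0.00175992, -0.00141531,  0.00023391,
        0.00195624]), 'joint_torque': array([ 5.66211475e-05, -5.94910347e+01, -3.34931374e+01,  6.96688355e-02,
        1.83850550e-02, -1.23662130e-04]), 'tool_pos': array([0.23149992, 0.58005653, 0.20504726]), 'tcp_rot': array([-1.27064496e-04,  1.88737822e-01,  9.82027319e-01, -6.03138610e-04]), 'ft_force': array([ 0.64676388,  0.19501562, -1.05303712]), 'torque': array([-0.0410038 ,  0.00027451,  0.00262213]), 'finger_force': 0.0, 'finger_gap': 0.9997768968964565}
```

View pics/top0.png

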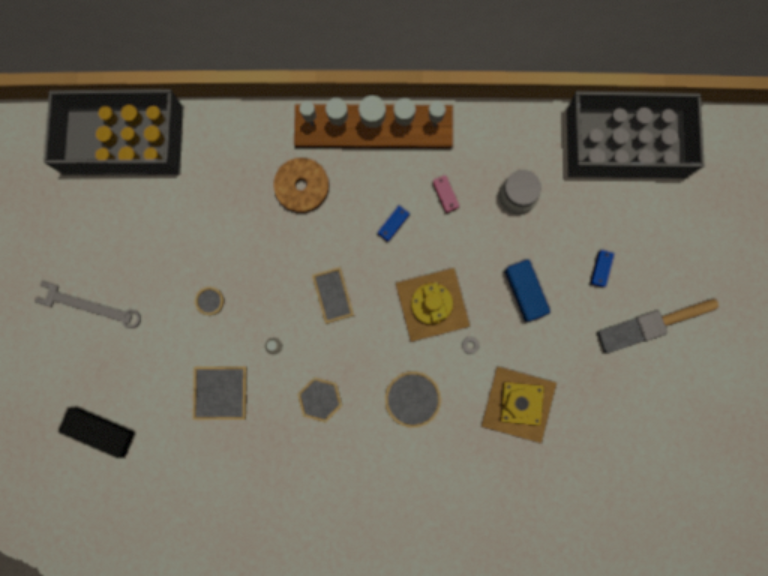

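View pics/side0.png

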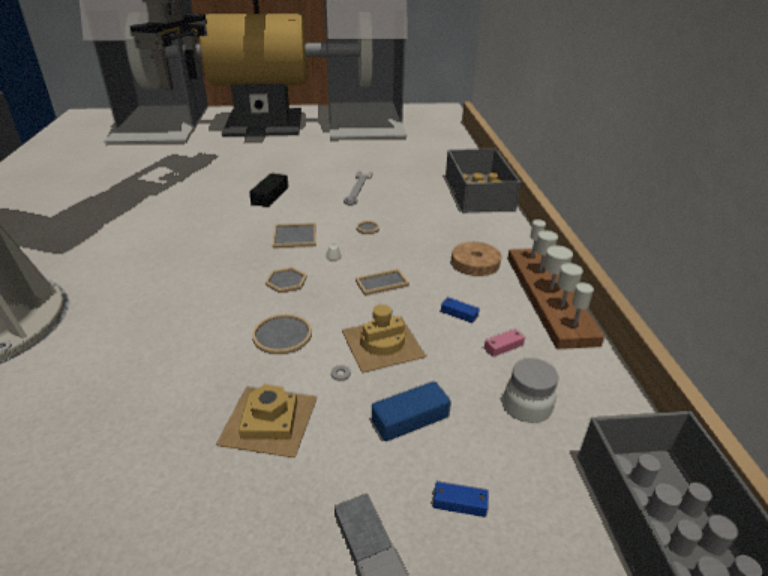

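The top picture shows two piles: knob on bar on disc at (432,303), and collar on square plate at (521,404). The nests are: small round (209,301), oblong (333,295), square (220,392), hexagonal (320,399) and large round (413,399). There are three blue or pink oblong blocks, at (394,223), (446,194) and (602,268), plus a big blue one at (527,290). The bar I need is the brass one under the knob in the pile at (432,303), since the look-alikes are blue or pink and lie on the bench. I'll measure next and confirm that with a crop.

```bash
cat > h.py <<'E'
import cv2,numpy as np
from station import sensors, eyes, r
def ortho(p,name,cx,cy,z,half=0.06,res=0.0005):
    "rectified top view: column grows with -y, row with -x"
    m=eyes.camera_model(name); K=np.array([[m['fx'],0,m['cx']],[0,m['fy'],m['cy']],[0,0,1]])
    n=int(2*half/res); g=(np.arange(n)+.5)*res-half
    Y,X=np.meshgrid(cy-g,cx-g); P=np.stack([X,Y,np.full_like(X,z)],-1).reshape(-1,3)
    q=cv2.projectPoints(P,m['rvec'],m['tvec'],K,m['dist'])[0].reshape(n,n,2).astype(np.float32)
    return cv2.remap(p,q[...,0],q[...,1],cv2.INTER_CUBIC)
def px2w(name,uv,z):
    m=eyes.camera_model(name); K=np.array([[m['fx'],0,m['cx']],[0,m['fy'],m['cy']],[0,0,1]])
    R=cv2.Rodrigues(m['rvec'])[0]; c=-R.T@m['tvec']
    q=cv2.undistortPoints(np.array(uv,float).reshape(-1,1,2),K,m['dist']).reshape(-1,2)
    d=np.c_[q,np.ones(len(q))]@R; return c+d*((z-c[2])/d[:,2])[:,None]
def cloud(name,d):
    m=eyes.camera_model(name); K=np.array([[m['fx'],0,m['cx']],[0,m['fy'],m['cy']],[0,0,1]])
    R=cv2.Rodrigues(m['rvec'])[0]; v,u=np.mgrid[:384,:512]
    q=cv2.undistortPoints(np.stack([u,v],-1).reshape(-1,1,2).astype(float),K,m['dist']).reshape(384,512,2)
    return (np.dstack([q,np.ones((384,512))])*d[...,None]-m['tvec'])@R
E
python3 - <<'E'
from h import *
f=np.load('pics/top0.npz');p,d=f['p'],f['d']
print(d[0:1,0],p[200,147],p[260,147],p[200,200])
C=cloud('top',d)
for n,u,v in [('small',209,301),('long',333,295),('sq',220,392),('hex',320,399),('big',413,399)]:
    w=px2w('top',[[u/1.5,v/1.5]],0.003)[0]
    o=ortho(p,'top',w[0],w[1],0.003,0.05)
    hsv=cv2.cvtColor(o,cv2.COLOR_RGB2HSV)
    m=((hsv[...,1]<50)&(hsv[...,2]<125)).astype(np.uint8)
    m=cv2.morphologyEx(m,cv2.MORPH_OPEN,np.ones((7,7)))
    cs=cv2.findContours(m,0,2)[0];c=max(cs,key=cv2.contourArea)
    (x,y),(a,b),t=cv2.minAreaRect(c)
    print(n,'x %.4f y %.4f'%(w[0]+.05-y*.0005,w[1]+.05-x*.0005),a*.5,b*.5,t,cv2.contourArea(c)*.25, 'z',np.median(C[int(v/1.5)-2:int(v/1.5)+3,int(u/1.5)-2:int(u/1.5)+3,2]))
A=px2w('top',[[432/1.5,303/1.5]],.05)[0];B=px2w('top',[[521/1.5,404/1.5]],.04)[0];print(A,B)
ims=[]
for w,z in((A,.064),(A,.04),(B,.04),(B,.022)):
    ims.append(cv2.resize(ortho(p,'top',w[0],w[1],z,.05),(398,298*1) if 0 else (298,298)))
    print(w,z)
big=np.vstack([np.hstack(ims[:2]),np.hstack(ims[2:])])
cv2.imwrite('pics/piles.png',cv2.convertScaleAbs(big[:,:,::-1],alpha=1.3))
for w in(A,B):
    s=(np.abs(C[...,0]-w[0])<.04)&(np.abs(C[...,1]-w[1])<.04)
    print(np.histogram(C[s][:,2],bins=np.arange(-.004,.08,.004)))
E
```

```text
[1.4871207] [124 107  71] [82 80 79] [137 131 117]
small x 0.6301 y 0.2627 33.5 33.5 90.0 884.75 z 0.003243588288051008
long x 0.6411 y 0.0629 70.66007232666016 36.92607879638672 73.34989166259766 2496.375 z 0.0020075006097956196
sq x 0.4832 y 0.2408 73.32323455810547 72.57013702392578 89.27477264404297 5194.25 z 0.002793126605754885
hex x 0.4745 y 0.0811 52.689125061035156 59.05088424682617 43.4925651550293 2340.875 z 0.003851792207276363
big x 0.4761 y -0.0663 76.0 76.0 90.0 4526.25 z 0.003548863326760259
[ 0.62305499 -0.09518373  0.05      ] [ 0.46994301 -0.23202548  0.04      ]
[ 0.62305499 -0.09518373  0.05      ] 0.064
[ 0.62305499 -0.09518373  0.05      ] 0.04
[ 0.46994301 -0.23202548  0.04      ] 0.04
[ 0.46994301 -0.23202548  0.04      ] 0.022
(array([ 18, 220, 223,  16,  10,  72, 200,  52,   2,   7,  72,  67,   1,
         0,   3,   6,  66,  44,   2,   0]), array([-0.004,  0.   ,  0.004,  0.008,  0.012,  0.016,  0.02 ,  0.024,
        0.028,  0.032,  0.036,  0.04 ,  0.044,  0.048,  0.052,  0.056,
        0.06 ,  0.064,  0.068,  0.072,  0.076]))
(array([ 11, 209, 191,  14,   9,  81, 265,  59,  11,   7, 149, 138,   7,
         0,   0,   0,   0,   0,   0,   0]), array([-0.004,  0.   ,  0.004,  0.008,  0.012,  0.016,  0.02 ,  0.024,
        0.028,  0.032,  0.036,  0.04 ,  0.044,  0.048,  0.052,  0.056,
        0.06 ,  0.064,  0.068,  0.072,  0.076]))
```

View pics/piles.png

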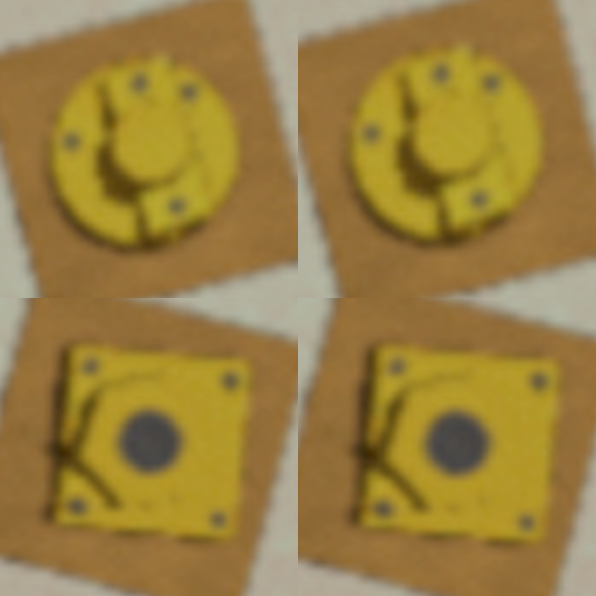

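The crop confirms the brass bar under the knob, with dots at (440,75) and (479,200). It lies across the round disc, its long axis about 17° from x. The collar sits on the square plate with its dark mark at (149,441). Next I'll fit the poses from the depth data.

```bash
cat >> h.py <<'E'
from scipy.spatial.transform import Rotation as Ro
def plan(x,y,z,yaw):
    "turn about tool z (deg), then shift in the turned tool frame (cm); yaw = direction of tool y, half turns free"
    o=sensors.get_obs(); q=o['tcp_rot']; R=Ro.from_quat([q[1],q[2],q[3],q[0]]).as_matrix()
    c=np.degrees(np.arctan2(R[1,1],R[0,1])); best=None
    j1=np.degrees(o['joint_positions'][0]); a=np.degrees(np.arctan2(y,x))
    yaw=a+((yaw-a+90)%180-90)          # keep last joint near its middle
    t=np.radians(yaw); ty=np.array([np.cos(t),np.sin(t),0]); T=np.c_[np.cross(ty,[0,0,-1]),ty,[0,0,-1]]
    w=Ro.from_matrix(R.T@T).as_rotvec(degrees=True)
    d=T.T@(np.array([x,y,z])-o['tool_pos'])*100
    print('t %.2f pos'%o['t'],o['tool_pos'].round(4),'yaw %.1f->%.1f'%(c,yaw),'turn(tool)',w.round(1),'shift',d.round(2),'gap %.3f'%o['finger_gap'],'F',o['ft_force'].round(1))
def widths(P,step):
    "yaw minimising extent sum over directions yaw+k*step; robust centre"
    best=None
    for a in np.arange(0,step,.5):
        s=0;E=[]
        for k in range(int(180/step)):
            t=np.radians(a+k*step); u=P[:,:2]@[np.cos(t),np.sin(t)]
            l,h=np.percentile(u,[1,99]); s+=h-l; E.append((t,(l+h)/2,h-l))
        if best is None or s<best[0]: best=(s,a,E)
    A=np.array([[np.cos(e[0]),np.sin(e[0])] for e in best[2]]); c=np.linalg.lstsq(A,np.array([e[1] for e in best[2]]),rcond=None)[0]
    return best[1],c.round(4),[round(e[2]*1000,1) for e in best[2]]
def layer(n,d,cx,cy,z,half=.045,tol=.005):
    C=cloud(n,d); s=(abs(C[...,0]-cx)<half)&(abs(C[...,1]-cy)<half)&(abs(C[...,2]-z)<tol)
    return C[s]
E
python3 - <<'E'
from h import *
for n in('top','side'):
    d=np.load(f'pics/{n}0.npz')['d']
    for nm,x,y,z,st in(('knob',.623,-.095,.064,90),('bar',.626,-.099,.04,90),('disc',.626,-.099,.022,90),('hex',.47,-.232,.04,60),('square',.47,-.232,.022,90)):
        P=layer(n,d,x,y,z,half=.05 if nm in('disc','square') else .035)
        print(n,nm,len(P),widths(P,st))
plan(.625,-.097,.12,-9)
E
```

```text
top knob 117 (np.float64(3.0), array([ 0.625 , -0.0958]), [np.float64(25.2), np.float64(25.1)])
top bar 142 (np.float64(16.5), array([ 0.6276, -0.1   ]), [np.float64(56.6), np.float64(23.4)])
top disc 322 (np.float64(72.0), array([ 0.6269, -0.0965]), [np.float64(61.8), np.float64(61.6)])
top hex 292 (np.float64(12.0), array([ 0.4719, -0.2313]), [np.float64(40.7), np.float64(41.2), np.float64(40.8)])
top square 399 (np.float64(85.5), array([ 0.4708, -0.236 ]), [np.float64(61.5), np.float64(61.4)])
side knob 94 (np.float64(84.5), array([ 0.6254, -0.0968]), [np.float64(26.3), np.float64(23.7)])
side bar 200 (np.float64(16.5), array([ 0.6274, -0.1007]), [np.float64(57.1), np.float64(23.6)])
side disc 212 (np.float64(51.5), array([ 0.6222, -0.1039]), [np.float64(46.2), np.float64(60.4)])
side hex 377 (np.float64(14.0), array([ 0.4718, -0.2327]), [np.float64(40.6), np.float64(41.8), np.float64(42.1)])
side square 533 (np.float64(86.0), array([ 0.471 , -0.2394]), [np.float64(59.0), np.float64(61.5)])
t 0.10 pos [0.2315 0.5801 0.205 ] yaw 68.2->-9.0 turn(tool) [-0.1  0.  77.2] shift [-60.72  49.46   8.5 ] gap 1.000 F [ 0.6  0.2 -1.1]
```

>>> jog_arm --steps '[{"wz": 8.5}, {"wz": 8.5}, {"wz": 8.5}, {"wz": 8.5}, {"wz": 8.5}, {"wz": 8.5}, {"wz": 8.5}, {"wz": 8.5}]'

```text
invalid input at $.steps[0]: expected keys tx, ty, tz, wx, wy, wz, fingers
```

>>> jog_arm --steps '[{"wz": 8.5}, {"tx": -3, "ty": 2.5}, {"tx": -3, "ty": 2.5}, {"tx": -3, "ty": 2.5}, {"tx": -3, "ty": 2.5}, {"tx": -3, "ty": 2.5}, {"tx": -3, "ty": 2.5}, {"tx": -3, "ty": 2.5}]'

```text
invalid input at $.steps[0]: expected keys tx, ty, tz, wx, wy, wz, fingers
```

>>> jog_arm --steps '[{"tx": -3, "ty": 2.5}, {"tx": -3, "ty": 2.5}, {"tx": -3, "ty": 2.5}, {"tx": -3, "ty": 2.5}, {"tx": -3, "ty": 2.5}, {"tx": -3, "ty": 2.5}, {"tx": -3, "ty": 2.5}, {"tx": -3, "ty": 2.5}]'

```text
invalid input at $.steps[0]: expected keys tx, ty, tz, wx, wy, wz, fingers
```

```bash
python3 -c "
from h import *
plan(.6252,-.0963,.12,-9)"
```

```text
t 0.10 pos [0.2315 0.5801 0.205 ] yaw 68.2->-9.0 turn(tool) [-0.1  0.  77.2] shift [-60.64  49.47   8.5 ] gap 1.000 F [ 0.6  0.2 -1.1]
```

>>> jog_arm --steps '[{"tx": 0, "ty": 0, "tz": 0, "wx": 0, "wy": 0, "wz": 8.5, "fingers": 1}, {"tx": 0, "ty": 0, "tz": 0, "wx": 0, "wy": 0, "wz": 8.5, "fingers": 1}, {"tx": 0, "ty": 0, "tz": 0, "wx": 0, "wy": 0, "wz": 8.5, "fingers": 1}, {"tx": 0, "ty": 0, "tz": 0, "wx": 0, "wy": 0, "wz": 8.5, "fingers": 1}, {"tx": 0, "ty": 0, "tz": 0, "wx": 0, "wy": 0, "wz": 8.5, "fingers": 1}, {"tx": 0, "ty": 0, "tz": 0, "wx": 0, "wy": 0, "wz": 8.5, "fingers": 1}, {"tx": 0, "ty": 0, "tz": 0, "wx": 0, "wy": 0, "wz": 8.5, "fingers": 1}, {"tx": 0, "ty": 0, "tz": 0, "wx": 0, "wy": 0, "wz": 8.5, "fingers": 1}]'

```text
t: 0.9
tool_pos: [0.2316, 0.5802, 0.2053]
tcp_rot: [0.0, 0.708, 0.706, -0.0]
ft_force: [-0.2, 0.7, -0.1]
finger_gap: 1.002
finger_force: 0.0
```

>>> jog_arm --steps '[{"tx": 0, "ty": 0, "tz": 0, "wx": 0, "wy": 0, "wz": 8.5, "fingers": 1}, {"tx": -3.6, "ty": 2.9, "tz": 0, "wx": 0, "wy": 0, "wz": 0, "fingers": 1}, {"tx": -3.6, "ty": 2.9, "tz": 0, "wx": 0, "wy": 0, "wz": 0, "fingers": 1}, {"tx": -3.6, "ty": 2.9, "tz": 0, "wx": 0, "wy": 0, "wz": 0, "fingers": 1}, {"tx": -3.6, "ty": 2.9, "tz": 0, "wx": 0, "wy": 0, "wz": 0, "fingers": 1}, {"tx": -3.6, "ty": 2.9, "tz": 0, "wx": 0, "wy": 0, "wz": 0, "fingers": 1}, {"tx": -3.6, "ty": 2.9, "tz": 0, "wx": 0, "wy": 0, "wz": 0, "fingers": 1}, {"tx": -3.6, "ty": 2.9, "tz": 0, "wx": 0, "wy": 0, "wz": 0, "fingers": 1}]'

```text
t: 1.7
tool_pos: [0.3969, 0.3001, 0.2056]
tcp_rot: [0.0, 0.756, 0.654, -0.0]
ft_force: [-0.0, -0.1, 0.1]
finger_gap: 1.002
finger_force: 0.0
```

>>> jog_arm --steps '[{"tx": -3.6, "ty": 2.9, "tz": 0, "wx": 0, "wy": 0, "wz": 0, "fingers": 1}, {"tx": -3.6, "ty": 2.9, "tz": 0, "wx": 0, "wy": 0, "wz": 0, "fingers": 1}, {"tx": -3.6, "ty": 2.9, "tz": 0, "wx": 0, "wy": 0, "wz": 0, "fingers": 1}, {"tx": -3.6, "ty": 2.9, "tz": 0, "wx": 0, "wy": 0, "wz": 0, "fingers": 1}, {"tx": -3.6, "ty": 2.9, "tz": 0, "wx": 0, "wy": 0, "wz": 0, "fingers": 1}, {"tx": -3.6, "ty": 2.9, "tz": 0, "wx": 0, "wy": 0, "wz": 0, "fingers": 1}, {"tx": -3.6, "ty": 2.9, "tz": 0, "wx": 0, "wy": 0, "wz": 0, "fingers": 1}, {"tx": 0, "ty": 0, "tz": 0, "wx": 0, "wy": 0, "wz": 0, "fingers": 1}]'

```text
t: 2.5
tool_pos: [0.5633, 0.0191, 0.2054]
tcp_rot: [0.001, 0.757, 0.653, -0.0]
ft_force: [0.2, 0.4, 0.3]
finger_gap: 0.999
finger_force: 0.0
```

```bash
python3 -c "
from h import *
plan(.6252,-.0963,.12,-9)"
```

```text
t 2.50 pos [0.5633 0.0191 0.2054] yaw -8.5->-9.0 turn(tool) [0.1 0.1 0.5] shift [-10.43   7.92   8.54] gap 0.999 F [0.2 0.4 0.3]
```

>>> jog_arm --steps '[{"tx": -3.5, "ty": 2.7, "tz": 0, "wx": 0, "wy": 0, "wz": 0.5, "fingers": 0.6}, {"tx": -3.5, "ty": 2.6, "tz": 0, "wx": 0, "wy": 0, "wz": 0, "fingers": 0.6}, {"tx": -3.4, "ty": 2.6, "tz": 0, "wx": 0, "wy": 0, "wz": 0, "fingers": 0.6}, {"tx": 0, "ty": 0, "tz": 2.5, "wx": 0, "wy": 0, "wz": 0, "fingers": 0.6}, {"tx": 0, "ty": 0, "tz": 2.5, "wx": 0, "wy": 0, "wz": 0, "fingers": 0.6}, {"tx": 0, "ty": 0, "tz": 2.5, "wx": 0, "wy": 0, "wz": 0, "fingers": 0.6}, {"tx": 0, "ty": 0, "tz": 2, "wx": 0, "wy": 0, "wz": 0, "fingers": 0.6}, {"tx": 0, "ty": 0, "tz": 0, "wx": 0, "wy": 0, "wz": 0, "fingers": 0.6}]'

```text
t: 3.3
tool_pos: [0.6211, -0.0904, 0.1076]
tcp_rot: [-0.002, 0.759, 0.651, -0.002]
ft_force: [-0.1, -0.3, -0.7]
finger_gap: 0.599
finger_force: 0.0
```

```bash
python3 -c "
from h import *
plan(.6252,-.0963,.067,-9)"
```

```text
t 3.30 pos [ 0.6211 -0.0904  0.1076] yaw -8.7->-9.0 turn(tool) [-0.3 -0.   0.3] shift [-0.52  0.49  4.06] gap 0.599 F [-0.1 -0.3 -0.7]
```

>>> jog_arm --steps '[{"tx": -0.5, "ty": 0.5, "tz": 0, "wx": 0, "wy": 0, "wz": 0, "fingers": 0.6}, {"tx": 0, "ty": 0, "tz": 1.4, "wx": 0, "wy": 0, "wz": 0, "fingers": 0.6}, {"tx": 0, "ty": 0, "tz": 1.4, "wx": 0, "wy": 0, "wz": 0, "fingers": 0.6}, {"tx": 0, "ty": 0, "tz": 1.2, "wx": 0, "wy": 0, "wz": 0, "fingers": 0.6}, {"tx": 0, "ty": 0, "tz": 0, "wx": 0, "wy": 0, "wz": 0, "fingers": 0.6}]'

```text
t: 3.8
tool_pos: [0.6262, -0.0967, 0.0684]
tcp_rot: [-0.001, 0.759, 0.651, -0.001]
ft_force: [-0.5, -0.8, -0.8]
finger_gap: 0.6
finger_force: 0.0
```

```bash
python3 -c "
from h import *
plan(.6252,-.0963,.067,-9)"
```

```text
t 3.80 pos [ 0.6262 -0.0967  0.0684] yaw -8.8->-9.0 turn(tool) [-0.2  0.   0.2] shift [ 0.02 -0.11  0.14] gap 0.600 F [-0.5 -0.8 -0.8]
```

>>> jog_arm --steps '[{"tx": 0, "ty": -0.1, "tz": 0.1, "wx": 0, "wy": 0, "wz": 0, "fingers": 0.4}, {"tx": 0, "ty": 0, "tz": 0, "wx": 0, "wy": 0, "wz": 0, "fingers": 0.33}, {"tx": 0, "ty": 0, "tz": 0, "wx": 0, "wy": 0, "wz": 0, "fingers": 0.25}, {"tx": 0, "ty": 0, "tz": 0, "wx": 0, "wy": 0, "wz": 0, "fingers": 0.1}, {"tx": 0, "ty": 0, "tz": 0, "wx": 0, "wy": 0, "wz": 0, "fingers": 0}, {"tx": 0, "ty": 0, "tz": 0, "wx": 0, "wy": 0, "wz": 0, "fingers": 0}]'

```text
t: 4.4
tool_pos: [0.6269, -0.0969, 0.0699]
tcp_rot: [0.0, 0.759, 0.651, 0.0]
ft_force: [0.5, 0.1, 0.1]
finger_gap: 0.1
finger_force: 0.0
```

>>> jog_arm --steps '[{"tx": 0, "ty": 0, "tz": -0.5, "wx": 0, "wy": 0, "wz": 0, "fingers": 0}, {"tx": 0, "ty": 0, "tz": -1, "wx": 0, "wy": 0, "wz": 0, "fingers": 0}, {"tx": 0, "ty": 0, "tz": -2, "wx": 0, "wy": 0, "wz": 0, "fingers": 0}, {"tx": 0, "ty": 0, "tz": -1.5, "wx": 0, "wy": 0, "wz": 0, "fingers": 0}, {"tx": 0, "ty": 0, "tz": 0, "wx": 0, "wy": 0, "wz": 0, "fingers": 0}]'

```text
t: 4.9
tool_pos: [0.6287, -0.0971, 0.1227]
tcp_rot: [0.002, 0.759, 0.651, 0.002]
ft_force: [0.1, 0.6, 0.1]
finger_gap: 0.004
finger_force: 0.0
```

```bash
python3 -c "
from h import *
plan(.6301,.2627,.10,-9)"
```

```text
t 4.90 pos [ 0.6287 -0.0971  0.1227] yaw -8.8->-9.0 turn(tool) [ 0.3 -0.   0.2] shift [35.56 -5.49  2.27] gap 0.004 F [0.1 0.6 0.1]
```

The fingers shut on nothing, so I'll look.

```bash
python3 - <<'E'
from h import *
p,d=eyes.capture('side')
print(sensors.get_obs()['tool_pos'])
c=p[120:300,180:340]
cv2.imwrite('pics/s1.png',cv2.resize(c[:,:,::-1],None,fx=3.3,fy=3.3,interpolation=cv2.INTER_CUBIC))
for z in(.028,.04,.064):
    P=layer('side',d,.625,-.097,z,.04); print(z,len(P),widths(P,90))
E
```

```text
[ 0.62786698 -0.09699523  0.12125429]
0.028 115 (np.float64(88.5), array([ 0.6266, -0.1137]), [np.float64(27.2), np.float64(61.2)])
0.04 201 (np.float64(19.5), array([ 0.627 , -0.1008]), [np.float64(56.4), np.float64(23.4)])
0.064 97 (np.float64(66.5), array([ 0.6256, -0.0966]), [np.float64(24.9), np.float64(25.2)])
```

View pics/s1.png

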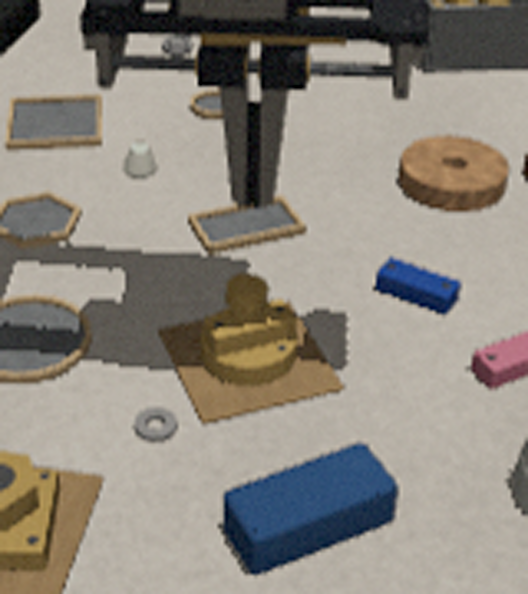

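The knob still stands unmoved on the bar at crop (247,295). The fingertips are at (252,205), so I'll check their real height.

```bash
python3 - <<'E'
from h import *
o=sensors.get_obs();t=o['tool_pos']
for n in('side','top'):
    p,d=eyes.capture(n); C=cloud(n,d)
    s=(abs(C[...,0]-t[0])<.08)&(abs(C[...,1]-t[1])<.08)&(C[...,2]>.075)&(C[...,2]<.18)
    Q=C[s]; print(n,len(Q))
    if len(Q):
        print('min',Q.min(0).round(4),np.percentile(Q[:,2],[1,5,20]).round(4)); L=Q[Q[:,2]<np.percentile(Q[:,2],1)+.008]; print(L.min(0).round(4),L.max(0).round(4),L.mean(0).round(4))
m=eyes.camera_model('side');K=np.array([[m['fx'],0,m['cx']],[0,m['fy'],m['cy']],[0,0,1]])
for dz in(.017,0,-.017):
    q=cv2.projectPoints(np.array([[t[0],t[1],t[2]-dz]]),m['rvec'],m['tvec'],K,m['dist'])[0].ravel(); print(dz,q,((q-[180,120])*3.3).round(0))
print(t)
E
```

```text
side 306
min [ 0.6104 -0.1105  0.1306] [0.1312 0.1343 0.1428]
[ 0.6146 -0.1079  0.1306] [ 0.6388 -0.1032  0.1391] [ 0.6266 -0.1056  0.1352]
top 0
0.017 [255.95747913 190.53390361] [251. 233.]
0 [256.0858049  183.75113908] [251. 210.]
-0.017 [256.21747909 176.79042966] [252. 187.]
[ 0.62786698 -0.09699523  0.12125429]
```

The real fingertips are at z≈0.129–0.131 while the TCP reads 0.121. That puts them about 25 mm higher than the text implies, while x and y agree. I'll rely on the camera for height: open, go down part way and measure the tips again.

>>> jog_arm --steps '[{"tx": 0, "ty": 0, "tz": 0, "wx": 0, "wy": 0, "wz": 0, "fingers": 0.6}, {"tx": 0, "ty": -0.2, "tz": 0, "wx": 0, "wy": 0, "wz": 0, "fingers": 0.6}, {"tx": 0, "ty": 0, "tz": 0, "wx": 0, "wy": 0, "wz": 0, "fingers": 0.6}, {"tx": 0, "ty": 0, "tz": 2, "wx": 0, "wy": 0, "wz": 0, "fingers": 0.6}, {"tx": 0, "ty": 0, "tz": 2, "wx": 0, "wy": 0, "wz": 0, "fingers": 0.6}, {"tx": 0, "ty": 0, "tz": 1.5, "wx": 0, "wy": 0, "wz": 0, "fingers": 0.6}, {"tx": 0, "ty": 0, "tz": 1.5, "wx": 0, "wy": 0, "wz": 0, "fingers": 0.6}, {"tx": 0, "ty": 0, "tz": 0, "wx": 0, "wy": 0, "wz": 0, "fingers": 0.6}]'

```text
t: 5.85
tool_pos: [0.6234, -0.0963, 0.0474]
tcp_rot: [-0.001, 0.759, 0.651, -0.001]
ft_force: [0.9, 0.4, -0.1]
finger_gap: 0.599
finger_force: 0.0
```

```bash
cat >> h.py <<'E'
def tips(view=None,half=.075):
    o=sensors.get_obs();t=o['tool_pos']; p,d=eyes.capture('side'); C=cloud('side',d)
    hsv=cv2.cvtColor(p,cv2.COLOR_RGB2HSV)
    # grey finger pixels above TCP xy, well off the bench
    s=(abs(C[...,0]-t[0])<half)&(abs(C[...,1]-t[1])<.03)&(C[...,2]>max(.012,t[2]-.03))&(C[...,2]<t[2]+.05)&(hsv[...,1]<90)
    n,l,st,ce=cv2.connectedComponentsWithStats(s.astype(np.uint8))
    for k in range(1,n):
        if st[k,4]>40:
            Q=C[l==k]; z0=np.percentile(Q[:,2],1); L=Q[Q[:,2]<z0+.012]
            print('blob',st[k],'zmin %.4f'%z0,'x %.4f..%.4f y %.4f..%.4f'%(L[:,0].min(),L[:,0].max(),L[:,1].min(),L[:,1].max()))
    print('tcp',t.round(4),'t',o['t'],'gap',o['finger_gap'],'F',o['ft_force'].round(1))
    if view:
        m=eyes.camera_model('side');K=np.array([[m['fx'],0,m['cx']],[0,m['fy'],m['cy']],[0,0,1]])
        u,v=cv2.projectPoints(t[None],m['rvec'],m['tvec'],K,m['dist'])[0].ravel().astype(int)
        c=p[max(v-60,0):v+60,max(u-70,0):u+70]; cv2.imwrite(view,cv2.resize(c[:,:,::-1],None,fx=4,fy=4,interpolation=cv2.INTER_CUBIC))
E
python3 -c "
from h import *
tips('pics/s2.png')"
```

```text
blob [233 194   9  17 109] zmin 0.0574 x 0.5813..0.5972 y -0.1028..-0.0821
blob [261 196  14  17  96] zmin 0.0401 x 0.6412..0.6505 y -0.0872..-0.0817
tcp [ 0.6234 -0.0963  0.0474] t 5.85 gap 0.5988373323756754 F [ 0.9  0.4 -0.1]
```

View pics/s2.png

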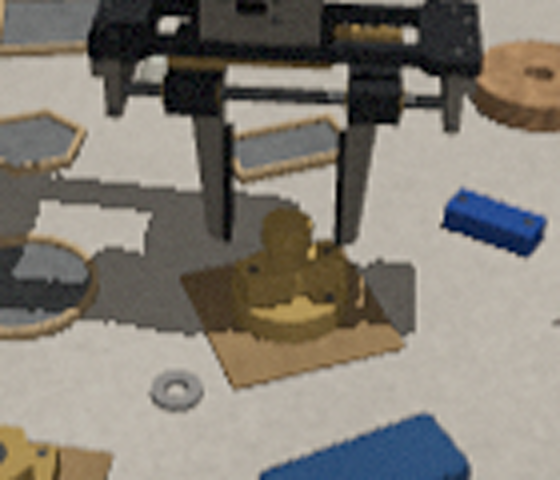

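The fingertips, at crop (222,240) and (347,240), stand either side of the knob's head at about z 0.056. I'll lower 7 mm and close.

>>> jog_arm --steps '[{"tx": 0, "ty": 0.1, "tz": 0.7, "wx": 0, "wy": 0, "wz": 0, "fingers": 0.5}, {"tx": 0, "ty": 0, "tz": 0, "wx": 0, "wy": 0, "wz": 0, "fingers": 0.4}, {"tx": 0, "ty": 0, "tz": 0, "wx": 0, "wy": 0, "wz": 0, "fingers": 0.33}, {"tx": 0, "ty": 0, "tz": 0, "wx": 0, "wy": 0, "wz": 0, "fingers": 0.25}, {"tx": 0, "ty": 0, "tz": 0, "wx": 0, "wy": 0, "wz": 0, "fingers": 0}, {"tx": 0, "ty": 0, "tz": 0, "wx": 0, "wy": 0, "wz": 0, "fingers": 0}, {"tx": 0, "ty": 0, "tz": 0, "wx": 0, "wy": 0, "wz": 0, "fingers": 0}]'

```text
t: 6.6
tool_pos: [0.6262, -0.0967, 0.0431]
tcp_rot: [0.0, 0.759, 0.651, 0.0]
ft_force: [-1.1, 0.7, 2.8]
finger_gap: 0.291
finger_force: 30.0
```

```bash
python3 -c "
from h import *
plan(.6301,.2627,.10,-9)"
```

```text
t 6.60 pos [ 0.6262 -0.0967  0.0431] yaw -8.8->-9.0 turn(tool) [0.  0.  0.2] shift [35.56 -5.23 -5.69] gap 0.291 F [-1.1  0.7  2.8]
```

>>> jog_arm --steps '[{"tx": 0, "ty": 0, "tz": -0.5, "wx": 0, "wy": 0, "wz": 0, "fingers": 0}, {"tx": 0, "ty": 0, "tz": -1.5, "wx": 0, "wy": 0, "wz": 0, "fingers": 0}, {"tx": 0, "ty": 0, "tz": -2, "wx": 0, "wy": 0, "wz": 0, "fingers": 0}, {"tx": 0, "ty": 0, "tz": -1.7, "wx": 0, "wy": 0, "wz": 0, "fingers": 0}, {"tx": 1.5, "ty": -0.2, "tz": 0, "wx": 0, "wy": 0, "wz": 0, "fingers": 0}, {"tx": 3, "ty": -0.4, "tz": 0, "wx": 0, "wy": 0, "wz": 0, "fingers": 0}, {"tx": 4, "ty": -0.6, "tz": 0, "wx": 0, "wy": 0, "wz": 0, "fingers": 0}, {"tx": 4, "ty": -0.6, "tz": 0, "wx": 0, "wy": 0, "wz": 0, "fingers": 0}]'

```text
t: 7.4
tool_pos: [0.6265, 0.0315, 0.0994]
tcp_rot: [-0.0, 0.759, 0.651, -0.0]
ft_force: [0.2, -0.3, -0.4]
finger_gap: 0.296
finger_force: 30.0
```

>>> jog_arm --steps '[{"tx": 4, "ty": -0.6, "tz": 0, "wx": 0, "wy": 0, "wz": 0, "fingers": 0}, {"tx": 4, "ty": -0.6, "tz": 0, "wx": 0, "wy": 0, "wz": 0, "fingers": 0}, {"tx": 4, "ty": -0.6, "tz": 0, "wx": 0, "wy": 0, "wz": 0, "fingers": 0}, {"tx": 4, "ty": -0.6, "tz": 0, "wx": 0, "wy": 0, "wz": 0, "fingers": 0}, {"tx": 3.5, "ty": -0.5, "tz": 0, "wx": 0, "wy": 0, "wz": 0, "fingers": 0}, {"tx": 2, "ty": -0.3, "tz": 0, "wx": 0, "wy": 0, "wz": 0, "fingers": 0}, {"tx": 1, "ty": 0, "tz": 0, "wx": 0, "wy": 0, "wz": 0, "fingers": 0}, {"tx": 0, "ty": 0, "tz": 0, "wx": 0, "wy": 0, "wz": 0, "fingers": 0}]'

```text
t: 8.2
tool_pos: [0.6296, 0.2576, 0.0994]
tcp_rot: [0.0, 0.759, 0.652, -0.0]
ft_force: [0.1, -1.1, -0.8]
finger_gap: 0.294
finger_force: 30.0
```

```bash
python3 -c "
from h import *
plan(.6301,.2627,.026,-9)
p,d=eyes.capture('side');C=cloud('side',d);t=sensors.get_obs()['tool_pos']
print(t,sensors.get_obs()['finger_force'])
h=cv2.cvtColor(p,cv2.COLOR_RGB2HSV)
s=(abs(C[...,0]-t[0])<.03)&(abs(C[...,1]-t[1])<.03)&(C[...,2]>.03)&(C[...,2]<.16)&(h[...,1]>110)
Q=C[s];print(len(Q),Q.min(0),Q.max(0),np.percentile(Q[:,2],[2,10,50,90]))
"
```

```text
t 8.20 pos [0.6296 0.2576 0.0994] yaw -8.7->-9.0 turn(tool) [-0.   0.   0.3] shift [ 0.51 -0.03  7.34] gap 0.294 F [ 0.1 -1.1 -0.8]
[0.62957393 0.25636598 0.0993801 ] 29.999772906303406
77 [0.61217299 0.24228758 0.09730425] [0.64351276 0.25952954 0.14797604] [0.09772151 0.10099767 0.11520893 0.12135091]
```

>>> jog_arm --steps '[{"tx": 0.6, "ty": 0, "tz": 0, "wx": 0, "wy": 0, "wz": 0, "fingers": 0}, {"tx": 0, "ty": 0, "tz": 2, "wx": 0, "wy": 0, "wz": 0, "fingers": 0}, {"tx": 0, "ty": 0, "tz": 2, "wx": 0, "wy": 0, "wz": 0, "fingers": 0}, {"tx": 0, "ty": 0, "tz": 2, "wx": 0, "wy": 0, "wz": 0, "fingers": 0}, {"tx": 0, "ty": 0, "tz": 1.5, "wx": 0, "wy": 0, "wz": 0, "fingers": 0}, {"tx": 0, "ty": 0, "tz": 1, "wx": 0, "wy": 0, "wz": 0, "fingers": 0}, {"tx": 0, "ty": 0, "tz": 0, "wx": 0, "wy": 0, "wz": 0, "fingers": 0}]'

```text
t: 8.95
tool_pos: [0.6299, 0.2619, 0.0133]
tcp_rot: [-0.0, 0.759, 0.651, -0.001]
ft_force: [-0.0, 0.1, -0.4]
finger_gap: 0.29
finger_force: 30.0
```

```bash
python3 -c "
from h import *
plan(.6301,.2627,.006,-9)
tips('pics/s3.png')
"
```

```text
t 8.95 pos [0.6299 0.2619 0.0133] yaw -8.8->-9.0 turn(tool) [-0.1  0.1  0.2] shift [0.08 0.   0.73] gap 0.290 F [-0.   0.1 -0.4]
blob [235 135   6  12  58] zmin 0.0238 x 0.6026..0.6146 y 0.2539..0.2603
blob [242 135  13  13  60] zmin 0.0231 x 0.6276..0.6535 y 0.2500..0.2712
tcp [0.6299 0.2619 0.0133] t 8.95 gap 0.2904710558806697 F [-0.   0.1 -0.4]
```

View pics/s3.png

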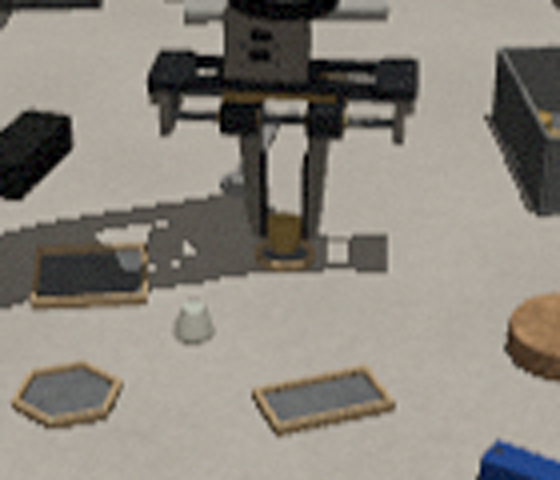

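The knob hangs centred over the small round nest, at crop (285,240), about 7 mm above its floor.

>>> jog_arm --steps '[{"tx": 0, "ty": 0, "tz": 0.3, "wx": 0, "wy": 0, "wz": 0, "fingers": 0}, {"tx": 0, "ty": 0, "tz": 0.2, "wx": 0, "wy": 0, "wz": 0, "fingers": 0}, {"tx": 0, "ty": 0, "tz": 0.1, "wx": 0, "wy": 0, "wz": 0, "fingers": 0}, {"tx": 0, "ty": 0, "tz": 0, "wx": 0, "wy": 0, "wz": 0, "fingers": 0}]'

```text
t: 9.4
tool_pos: [0.6307, 0.2629, 0.0089]
tcp_rot: [0.0, 0.759, 0.651, 0.0]
ft_force: [0.7, -0.3, -0.7]
finger_gap: 0.292
finger_force: 30.0
```

>>> jog_arm --steps '[{"tx": 0, "ty": 0, "tz": 0.1, "wx": 0, "wy": 0, "wz": 0, "fingers": 0}, {"tx": 0, "ty": 0, "tz": 0, "wx": 0, "wy": 0, "wz": 0, "fingers": 0}]'

```text
t: 9.6
tool_pos: [0.6306, 0.2628, 0.0077]
tcp_rot: [0.0, 0.759, 0.651, -0.0]
ft_force: [-0.0, -0.2, -0.1]
finger_gap: 0.292
finger_force: 30.0
```

>>> jog_arm --steps '[{"tx": 0, "ty": 0, "tz": 0.1, "wx": 0, "wy": 0, "wz": 0, "fingers": 0}, {"tx": 0, "ty": 0, "tz": 0, "wx": 0, "wy": 0, "wz": 0, "fingers": 0}]'

```text
t: 9.8
tool_pos: [0.6306, 0.2628, 0.0066]
tcp_rot: [-0.0, 0.759, 0.651, -0.0]
ft_force: [-0.3, 0.5, -0.8]
finger_gap: 0.294
finger_force: 30.0
```

>>> jog_arm --steps '[{"tx": 0, "ty": 0, "tz": 0.1, "wx": 0, "wy": 0, "wz": 0, "fingers": 0}, {"tx": 0, "ty": 0, "tz": 0, "wx": 0, "wy": 0, "wz": 0, "fingers": 0}]'

```text
t: 10.0
tool_pos: [0.6307, 0.2629, 0.0061]
tcp_rot: [0.0, 0.759, 0.651, 0.0]
ft_force: [-1.7, -2.0, 3.4]
finger_gap: 0.292
finger_force: 30.0
```

>>> jog_arm --steps '[{"tx": 0, "ty": 0, "tz": 0, "wx": 0, "wy": 0, "wz": 0, "fingers": 0.34}, {"tx": 0, "ty": 0, "tz": 0, "wx": 0, "wy": 0, "wz": 0, "fingers": 0.5}, {"tx": 0, "ty": 0, "tz": -0.5, "wx": 0, "wy": 0, "wz": 0, "fingers": 0.5}, {"tx": 0, "ty": 0, "tz": -2, "wx": 0, "wy": 0, "wz": 0, "fingers": 0.5}, {"tx": 0, "ty": 0, "tz": -3, "wx": 0, "wy": 0, "wz": 0, "fingers": 0.5}, {"tx": 0, "ty": 0, "tz": -3, "wx": 0, "wy": 0, "wz": 8, "fingers": 0.5}, {"tx": 0, "ty": 0, "tz": 0, "wx": 0, "wy": 0, "wz": 8, "fingers": 0.5}, {"tx": 0, "ty": 0, "tz": 0, "wx": 0, "wy": 0, "wz": 8, "fingers": 0.5}]'

```text
t: 10.8
tool_pos: [0.6315, 0.2632, 0.0925]
tcp_rot: [0.0, 0.879, 0.476, 0.001]
ft_force: [0.3, -0.3, -0.7]
finger_gap: 0.495
finger_force: 0.0
```

>>> jog_arm --steps '[{"tx": 0, "ty": 0, "tz": 0, "wx": 0, "wy": 0, "wz": 8, "fingers": 0.6}, {"tx": 0, "ty": 0, "tz": 0, "wx": 0, "wy": 0, "wz": 8, "fingers": 0.6}, {"tx": 0, "ty": 0, "tz": 0, "wx": 0, "wy": 0, "wz": 8, "fingers": 0.6}, {"tx": 0, "ty": 0, "tz": 0, "wx": 0, "wy": 0, "wz": 8, "fingers": 0.6}, {"tx": 0, "ty": 0, "tz": 0, "wx": 0, "wy": 0, "wz": 8, "fingers": 0.6}, {"tx": 0, "ty": 0, "tz": 0, "wx": 0, "wy": 0, "wz": 0, "fingers": 0.6}]'

```text
t: 11.4
tool_pos: [0.6307, 0.2628, 0.0909]
tcp_rot: [-0.0, 0.989, 0.149, 0.0]
ft_force: [1.3, 0.2, -0.3]
finger_gap: 0.603
finger_force: 0.0
```

```bash
python3 - <<'E'
from h import *
plan(.6275,-.1003,.06,-73.5)
p,d=eyes.capture('side')
for z in(.027,):
    P=layer('side',d,.63,.263,z,.03,.004); print(z,len(P),widths(P,90))
P=layer('side',d,.627,-.1,.04,.035); print(widths(P,90))
E
```

```text
t 11.40 pos [0.6307 0.2628 0.0909] yaw -72.9->-73.5 turn(tool) [-0.  -0.   0.6] shift [-10.62  34.72   3.09] gap 0.603 F [ 1.3  0.2 -0.3]
0.027 39 (np.float64(30.0), array([0.6289, 0.2627]), [np.float64(25.1), np.float64(26.1)])
(np.float64(18.0), array([ 0.627 , -0.1001]), [np.float64(56.9), np.float64(23.9)])
```

The knob stands in its nest with its top at 27 mm. Next is the bar.

>>> jog_arm --steps '[{"tx": -1, "ty": 3.5, "tz": 0, "wx": 0, "wy": 0, "wz": 0.5, "fingers": 0.6}, {"tx": -1.4, "ty": 4.5, "tz": 0, "wx": 0, "wy": 0, "wz": 0, "fingers": 0.6}, {"tx": -1.4, "ty": 4.5, "tz": 0, "wx": 0, "wy": 0, "wz": 0, "fingers": 0.6}, {"tx": -1.4, "ty": 4.5, "tz": 0, "wx": 0, "wy": 0, "wz": 0, "fingers": 0.6}, {"tx": -1.4, "ty": 4.5, "tz": 0, "wx": 0, "wy": 0, "wz": 0, "fingers": 0.6}, {"tx": -1.4, "ty": 4.5, "tz": 0, "wx": 0, "wy": 0, "wz": 0, "fingers": 0.6}, {"tx": -1.4, "ty": 4.5, "tz": 0, "wx": 0, "wy": 0, "wz": 0, "fingers": 0.6}, {"tx": -1.2, "ty": 4, "tz": 0, "wx": 0, "wy": 0, "wz": 0, "fingers": 0.6}]'

```text
t: 12.25
tool_pos: [0.6286, -0.1004, 0.091]
tcp_rot: [0.0, 0.989, 0.148, 0.0]
ft_force: [0.4, 0.4, 0.0]
finger_gap: 0.6
finger_force: 0.0
```

>>> jog_arm --steps '[{"tx": 0, "ty": 0, "tz": 1.5, "wx": 0, "wy": 0, "wz": 0, "fingers": 0.6}, {"tx": 0, "ty": 0, "tz": 1.5, "wx": 0, "wy": 0, "wz": 0, "fingers": 0.6}, {"tx": 0, "ty": 0, "tz": 0, "wx": 0, "wy": 0, "wz": 0, "fingers": 0.6}]'

```text
t: 12.55
tool_pos: [0.6268, -0.0968, 0.058]
tcp_rot: [-0.001, 0.989, 0.147, -0.002]
ft_force: [-0.5, 0.4, -0.1]
finger_gap: 0.599
finger_force: 0.0
```

```bash
python3 - <<'E'
from h import *
plan(.6273,-.1002,.022,-73)
E
```

```text
t 12.55 pos [ 0.6268 -0.0968  0.058 ] yaw -73.1->-73.0 turn(tool) [-0.1  0.2 -0.1] shift [-0.06  0.34  3.6 ] gap 0.599 F [-0.5  0.4 -0.1]
```

>>> jog_arm --steps '[{"tx": 0, "ty": 0.3, "tz": 1.2, "wx": 0, "wy": 0, "wz": 0, "fingers": 0.6}, {"tx": 0, "ty": 0, "tz": 1.2, "wx": 0, "wy": 0, "wz": 0, "fingers": 0.6}, {"tx": 0, "ty": 0, "tz": 1, "wx": 0, "wy": 0, "wz": 0, "fingers": 0.6}, {"tx": 0, "ty": 0, "tz": 0, "wx": 0, "wy": 0, "wz": 0, "fingers": 0.6}, {"tx": 0, "ty": 0, "tz": 0, "wx": 0, "wy": 0, "wz": 0, "fingers": 0.6}]'

```text
t: 13.05
tool_pos: [0.6296, -0.1007, 0.0263]
tcp_rot: [-0.0, 0.989, 0.146, -0.0]
ft_force: [-0.2, 0.3, 0.7]
finger_gap: 0.605
finger_force: 0.0
```

```bash
python3 - <<'E'
from h import *
plan(.6273,-.1002,.022,-73)
tips()
E
```

```text
t 13.05 pos [ 0.6296 -0.1007  0.0263] yaw -73.2->-73.0 turn(tool) [-0.   0.  -0.2] shift [-0.2  -0.11  0.43] gap 0.605 F [-0.2  0.3  0.7]
blob [247 196   9  15  79] zmin 0.0353 x 0.6108..0.6292 y -0.0766..-0.0707
tcp [ 0.6296 -0.1007  0.0263] t 13.05 gap 0.6051879390515593 F [-0.2  0.3  0.7]
```

>>> jog_arm --steps '[{"tx": -0.2, "ty": -0.1, "tz": 0.4, "wx": 0, "wy": 0, "wz": 0, "fingers": 0.45}, {"tx": 0, "ty": 0, "tz": 0, "wx": 0, "wy": 0, "wz": 0, "fingers": 0.35}, {"tx": 0, "ty": 0, "tz": 0, "wx": 0, "wy": 0, "wz": 0, "fingers": 0.28}, {"tx": 0, "ty": 0, "tz": 0, "wx": 0, "wy": 0, "wz": 0, "fingers": 0.2}, {"tx": 0, "ty": 0, "tz": 0, "wx": 0, "wy": 0, "wz": 0, "fingers": 0}, {"tx": 0, "ty": 0, "tz": 0, "wx": 0, "wy": 0, "wz": 0, "fingers": 0}, {"tx": 0, "ty": 0, "tz": 0, "wx": 0, "wy": 0, "wz": 0, "fingers": 0}]'

```text
t: 13.8
tool_pos: [0.6276, -0.1006, 0.0229]
tcp_rot: [0.0, 0.989, 0.146, 0.0]
ft_force: [-0.9, -0.2, 1.7]
finger_gap: 0.253
finger_force: 30.0
```

>>> jog_arm --steps '[{"tx": 0, "ty": 0, "tz": -0.5, "wx": 0, "wy": 0, "wz": 0, "fingers": 0}, {"tx": 0, "ty": 0, "tz": -1, "wx": 0, "wy": 0, "wz": 0, "fingers": 0}, {"tx": 0, "ty": 0, "tz": -2, "wx": 0, "wy": 0, "wz": 0, "fingers": 0}, {"tx": 0, "ty": 0, "tz": -1.5, "wx": 0, "wy": 0, "wz": 0, "fingers": 0}, {"tx": 0, "ty": 0, "tz": 0, "wx": 0, "wy": 0, "wz": 0, "fingers": 0}]'

```text
t: 14.3
tool_pos: [0.6294, -0.1009, 0.0755]
tcp_rot: [0.001, 0.989, 0.146, 0.002]
ft_force: [1.3, 0.5, -1.6]
finger_gap: 0.257
finger_force: 30.0
```

```bash
python3 - <<'E'
from h import *
plan(.6411,.0629,.07,-73.3)
E
```

```text
t 14.30 pos [ 0.6294 -0.1009  0.0755] yaw -73.3->-73.3 turn(tool) [ 0.1 -0.2  0. ] shift [  5.83 -15.35   0.55] gap 0.257 F [ 1.3  0.5 -1.6]
```

>>> jog_arm --steps '[{"tx": 0.5, "ty": -1.4, "tz": 0, "wx": 0, "wy": 0, "wz": 0, "fingers": 0}, {"tx": 1.1, "ty": -2.8, "tz": 0, "wx": 0, "wy": 0, "wz": 0, "fingers": 0}, {"tx": 1.4, "ty": -3.6, "tz": 0, "wx": 0, "wy": 0, "wz": 0, "fingers": 0}, {"tx": 1.4, "ty": -3.6, "tz": 0, "wx": 0, "wy": 0, "wz": 0, "fingers": 0}, {"tx": 1, "ty": -2.7, "tz": 0, "wx": 0, "wy": 0, "wz": 0, "fingers": 0}, {"tx": 0.4, "ty": -1.2, "tz": 0, "wx": 0, "wy": 0, "wz": 0, "fingers": 0}, {"tx": 0, "ty": 0, "tz": 0, "wx": 0, "wy": 0, "wz": 0, "fingers": 0}, {"tx": 0, "ty": 0, "tz": 0, "wx": 0, "wy": 0, "wz": 0, "fingers": 0}]'

```text
t: 15.1
tool_pos: [0.6385, 0.0623, 0.0722]
tcp_rot: [0.0, 0.989, 0.146, -0.0]
ft_force: [-0.1, 0.1, -1.6]
finger_gap: 0.257
finger_force: 30.0
```

```bash
python3 - <<'E'
from h import *
plan(.6411,.0629,.004,-73.3)
E
```

```text
t 15.10 pos [0.6385 0.0623 0.0722] yaw -73.2->-73.3 turn(tool) [0.  0.1 0.1] shift [0.27 0.02 6.82] gap 0.257 F [-0.1  0.1 -1.6]
```

>>> jog_arm --steps '[{"tx": 0.2, "ty": 0, "tz": 1, "wx": 0, "wy": 0, "wz": 0, "fingers": 0}, {"tx": 0, "ty": 0, "tz": 2, "wx": 0, "wy": 0, "wz": 0, "fingers": 0}, {"tx": 0, "ty": 0, "tz": 2, "wx": 0, "wy": 0, "wz": 0, "fingers": 0}, {"tx": 0, "ty": 0, "tz": 0.8, "wx": 0, "wy": 0, "wz": 0, "fingers": 0}, {"tx": 0, "ty": 0, "tz": 0, "wx": 0, "wy": 0, "wz": 0, "fingers": 0}]'

```text
t: 15.6
tool_pos: [0.6398, 0.0622, 0.013]
tcp_rot: [-0.0, 0.989, 0.145, -0.001]
ft_force: [0.7, 0.4, -1.6]
finger_gap: 0.251
finger_force: 30.0
```

```bash
python3 - <<'E'
from h import *
plan(.6411,.0629,.004,-73.3)
tips('pics/s4.png')
E
```

```text
t 15.60 pos [0.6398 0.0622 0.013 ] yaw -73.3->-73.3 turn(tool) [-0.   0.2 -0. ] shift [ 0.15 -0.03  0.9 ] gap 0.251 F [ 0.7  0.4 -1.6]
blob [246 165  17  22 152] zmin 0.0204 x 0.6190..0.6618 y 0.0353..0.0800
tcp [0.6398 0.0622 0.013 ] t 15.6 gap 0.2508823922278108 F [ 0.7  0.4 -1.6]
```

View pics/s4.png

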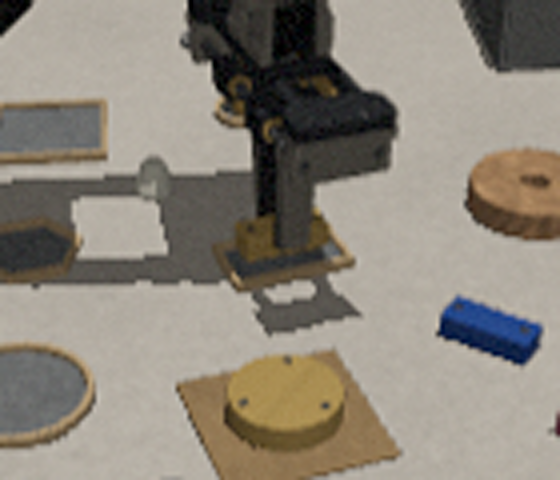

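The bar, at crop (283,238), hangs over the oblong nest and lines up with it, about 9 mm above the floor.

>>> jog_arm --steps '[{"tx": 0.1, "ty": 0, "tz": 0.3, "wx": 0, "wy": 0, "wz": 0, "fingers": 0}, {"tx": 0, "ty": 0, "tz": 0.2, "wx": 0, "wy": 0, "wz": 0, "fingers": 0}, {"tx": 0, "ty": 0, "tz": 0.1, "wx": 0, "wy": 0, "wz": 0, "fingers": 0}, {"tx": 0, "ty": 0, "tz": 0.1, "wx": 0, "wy": 0, "wz": 0, "fingers": 0}, {"tx": 0, "ty": 0, "tz": 0, "wx": 0, "wy": 0, "wz": 0, "fingers": 0}]'

```text
t: 16.15
tool_pos: [0.6419, 0.0636, 0.0078]
tcp_rot: [0.0, 0.989, 0.146, 0.0]
ft_force: [-0.2, 0.6, -1.1]
finger_gap: 0.26
finger_force: 30.0
```

>>> jog_arm --steps '[{"tx": 0, "ty": 0, "tz": 0.1, "wx": 0, "wy": 0, "wz": 0, "fingers": 0}, {"tx": 0, "ty": 0, "tz": 0, "wx": 0, "wy": 0, "wz": 0, "fingers": 0}]'

```text
t: 16.35
tool_pos: [0.6418, 0.0635, 0.0067]
tcp_rot: [0.0, 0.989, 0.146, -0.0]
ft_force: [0.3, 0.4, -1.1]
finger_gap: 0.254
finger_force: 30.0
```

>>> jog_arm --steps '[{"tx": 0, "ty": 0, "tz": 0.1, "wx": 0, "wy": 0, "wz": 0, "fingers": 0}, {"tx": 0, "ty": 0, "tz": 0, "wx": 0, "wy": 0, "wz": 0, "fingers": 0}]'

```text
t: 16.55
tool_pos: [0.6417, 0.0635, 0.0055]
tcp_rot: [-0.0, 0.989, 0.146, -0.0]
ft_force: [0.3, 0.9, -0.9]
finger_gap: 0.26
finger_force: 30.0
```

>>> jog_arm --steps '[{"tx": 0, "ty": 0, "tz": 0.1, "wx": 0, "wy": 0, "wz": 0, "fingers": 0}, {"tx": 0, "ty": 0, "tz": 0, "wx": 0, "wy": 0, "wz": 0, "fingers": 0}]'

```text
t: 16.75
tool_pos: [0.6418, 0.0635, 0.0045]
tcp_rot: [-0.0, 0.989, 0.146, -0.0]
ft_force: [-0.2, 0.4, -0.9]
finger_gap: 0.255
finger_force: 30.0
```

>>> jog_arm --steps '[{"tx": 0, "ty": 0, "tz": 0.1, "wx": 0, "wy": 0, "wz": 0, "fingers": 0}, {"tx": 0, "ty": 0, "tz": 0, "wx": 0, "wy": 0, "wz": 0, "fingers": 0}]'

```text
t: 16.95
tool_pos: [0.6419, 0.0635, 0.0039]
tcp_rot: [-0.0, 0.989, 0.146, 0.0]
ft_force: [-0.5, 0.2, 1.9]
finger_gap: 0.254
finger_force: 30.0
```

>>> jog_arm --steps '[{"tx": 0, "ty": 0, "tz": 0, "wx": 0, "wy": 0, "wz": 0, "fingers": 0.3}, {"tx": 0, "ty": 0, "tz": 0, "wx": 0, "wy": 0, "wz": 0, "fingers": 0.4}, {"tx": 0, "ty": 0, "tz": -0.5, "wx": 0, "wy": 0, "wz": 0, "fingers": 0.45}, {"tx": 0, "ty": 0, "tz": -2, "wx": 0, "wy": 0, "wz": 0, "fingers": 1}, {"tx": 0, "ty": 0, "tz": -3, "wx": 0, "wy": 0, "wz": 0, "fingers": 1}, {"tx": 0, "ty": 0, "tz": -2, "wx": 0, "wy": 0, "wz": 0, "fingers": 1}, {"tx": 0, "ty": 0, "tz": 0, "wx": 0, "wy": 0, "wz": 0, "fingers": 1}, {"tx": 0, "ty": 0, "tz": 0, "wx": 0, "wy": 0, "wz": 0, "fingers": 1}]'

```text
t: 17.75
tool_pos: [0.6419, 0.0635, 0.0788]
tcp_rot: [0.0, 0.989, 0.146, 0.0]
ft_force: [0.7, 0.9, -0.9]
finger_gap: 0.864
finger_force: 0.0
```

```bash
python3 - <<'E'
from h import *
for n in('side','top'):
    p,d=eyes.capture(n)
    P=layer(n,d,.641,.063,.021,.04,.004);P=P[P[:,2]>.014]; print(n,'bar',len(P),widths(P,90),np.median(P[:,2]))
    P=layer(n,d,.627,-.098,.022,.05,.005); print('disc',len(P),widths(P,30))
    P=layer(n,d,.4719,-.232,.04,.035); print('hex',len(P),widths(P,60))
plan(.627,-.0975,.05,-73)
E
```

```text
side bar 137 (np.float64(16.5), array([0.6412, 0.0628]), [np.float64(55.5), np.float64(25.0)]) 0.02084696649072891
disc 480 (np.float64(5.5), array([ 0.6269, -0.0969]), [np.float64(60.9), np.float64(62.2), np.float64(62.7), np.float64(63.1), np.float64(61.6), np.float64(61.3)])
hex 381 (np.float64(11.0), array([ 0.4719, -0.2329]), [np.float64(40.4), np.float64(42.0), np.float64(41.9)])
top bar 27 (np.float64(1.5), array([0.6254, 0.0675]), [np.float64(23.0), np.float64(7.2)]) 0.021710730885616963
disc 587 (np.float64(7.5), array([ 0.6274, -0.0964]), [np.float64(61.8), np.float64(60.9), np.float64(60.5), np.float64(59.9), np.float64(60.6), np.float64(61.1)])
hex 292 (np.float64(12.0), array([ 0.4721, -0.2314]), [np.float64(41.0), np.float64(40.8), np.float64(40.5)])
t 17.85 pos [0.641  0.0634 0.0775] yaw -73.3->-73.0 turn(tool) [-0.   0.1 -0.3] shift [-6.04 14.98  2.75] gap 0.948 F [0.3 0.2 0.1]
```

The bar lies in its nest at (0.641, 0.063), with its top at 21 mm. Next is the disc.

>>> jog_arm --steps '[{"tx": -1.2, "ty": 3, "tz": 0, "wx": 0, "wy": 0, "wz": 0, "fingers": 1}, {"tx": -1.6, "ty": 4, "tz": 0, "wx": 0, "wy": 0, "wz": 0, "fingers": 1}, {"tx": -1.6, "ty": 4, "tz": 0, "wx": 0, "wy": 0, "wz": 0, "fingers": 1}, {"tx": -1.2, "ty": 3, "tz": 0, "wx": 0, "wy": 0, "wz": 0, "fingers": 1}, {"tx": -0.4, "ty": 0.9, "tz": 0, "wx": 0, "wy": 0, "wz": 0, "fingers": 1}, {"tx": 0, "ty": 0, "tz": 1.5, "wx": 0, "wy": 0, "wz": 0, "fingers": 1}, {"tx": 0, "ty": 0, "tz": 1.5, "wx": 0, "wy": 0, "wz": 0, "fingers": 1}, {"tx": 0, "ty": 0, "tz": 0, "wx": 0, "wy": 0, "wz": 0, "fingers": 1}]'

```text
t: 18.65
tool_pos: [0.6251, -0.0947, 0.0452]
tcp_rot: [-0.001, 0.989, 0.146, -0.002]
ft_force: [-0.7, -0.0, 0.1]
finger_gap: 1.003
finger_force: 0.0
```

```bash
python3 - <<'E'
from h import *
plan(.6271,-.0967,.004,-73)
E
```

```text
t 18.65 pos [ 0.6251 -0.0947  0.0452] yaw -73.2->-73.0 turn(tool) [-0.1  0.3 -0.2] shift [0.14 0.25 4.12] gap 1.003 F [-0.7 -0.   0.1]
```

>>> jog_arm --steps '[{"tx": 0, "ty": 0.2, "tz": 1, "wx": 0, "wy": 0, "wz": 0, "fingers": 1}, {"tx": 0, "ty": 0, "tz": 1.5, "wx": 0, "wy": 0, "wz": 0, "fingers": 1}, {"tx": 0, "ty": 0, "tz": 1, "wx": 0, "wy": 0, "wz": 0, "fingers": 1}, {"tx": 0, "ty": 0, "tz": 0, "wx": 0, "wy": 0, "wz": 0, "fingers": 1}, {"tx": 0, "ty": 0, "tz": 0, "wx": 0, "wy": 0, "wz": 0, "fingers": 1}]'

```text
t: 19.15
tool_pos: [0.6277, -0.0983, 0.0133]
tcp_rot: [-0.0, 0.989, 0.146, -0.0]
ft_force: [0.4, -0.4, -0.2]
finger_gap: 0.999
finger_force: 0.0
```

```bash
python3 - <<'E'
from h import *
plan(.6271,-.0967,.004,-73)
tips()
E
```

```text
t 19.15 pos [ 0.6277 -0.0983  0.0133] yaw -73.3->-73.0 turn(tool) [-0.   0.  -0.3] shift [-0.01 -0.17  0.93] gap 0.999 F [ 0.4 -0.4 -0.2]
tcp [ 0.6277 -0.0983  0.0133] t 19.15 gap 0.9985725628814908 F [ 0.4 -0.4 -0.2]
```

>>> jog_arm --steps '[{"tx": 0, "ty": -0.2, "tz": 0.9, "wx": 0, "wy": 0, "wz": 0, "fingers": 0.85}, {"tx": 0, "ty": 0, "tz": 0, "wx": 0, "wy": 0, "wz": 0, "fingers": 0.75}, {"tx": 0, "ty": 0, "tz": 0, "wx": 0, "wy": 0, "wz": 0, "fingers": 0.7}, {"tx": 0, "ty": 0, "tz": 0, "wx": 0, "wy": 0, "wz": 0, "fingers": 0.6}, {"tx": 0, "ty": 0, "tz": 0, "wx": 0, "wy": 0, "wz": 0, "fingers": 0}, {"tx": 0, "ty": 0, "tz": 0, "wx": 0, "wy": 0, "wz": 0, "fingers": 0}]'

```text
t: 19.8
tool_pos: [0.6273, -0.0965, 0.0047]
tcp_rot: [-0.0, 0.989, 0.146, -0.0]
ft_force: [0.1, 0.6, -1.1]
finger_gap: 0.705
finger_force: 30.0
```

>>> jog_arm --steps '[{"tx": 0, "ty": 0, "tz": -0.5, "wx": 0, "wy": 0, "wz": 0, "fingers": 0}, {"tx": 0, "ty": 0, "tz": -1, "wx": 0, "wy": 0, "wz": 0, "fingers": 0}, {"tx": 0, "ty": 0, "tz": -1.5, "wx": 0, "wy": 0, "wz": 0, "fingers": 0}, {"tx": 0, "ty": 0, "tz": -1.5, "wx": 0, "wy": 0, "wz": 0, "fingers": 0}, {"tx": 0, "ty": 0, "tz": 0, "wx": 0, "wy": 0, "wz": 0, "fingers": 0}]'

```text
t: 20.3
tool_pos: [0.6294, -0.0968, 0.053]
tcp_rot: [0.001, 0.989, 0.146, 0.002]
ft_force: [0.3, -0.7, -1.2]
finger_gap: 0.709
finger_force: 30.0
```

```bash
python3 - <<'E'
from h import *
plan(.4761,-.0663,.02,-73.3)
E
```

```text
t 20.30 pos [ 0.6294 -0.0968  0.053 ] yaw -73.3->-73.3 turn(tool) [ 0.1 -0.3  0. ] shift [-13.81  -7.33   3.3 ] gap 0.709 F [ 0.3 -0.7 -1.2]
```

>>> jog_arm --steps '[{"tx": -1.2, "ty": -0.6, "tz": 0, "wx": 0, "wy": 0, "wz": 0, "fingers": 0}, {"tx": -2.6, "ty": -1.4, "tz": 0, "wx": 0, "wy": 0, "wz": 0, "fingers": 0}, {"tx": -3.2, "ty": -1.7, "tz": 0, "wx": 0, "wy": 0, "wz": 0, "fingers": 0}, {"tx": -3.2, "ty": -1.7, "tz": 0, "wx": 0, "wy": 0, "wz": 0, "fingers": 0}, {"tx": -2.4, "ty": -1.3, "tz": 0, "wx": 0, "wy": 0, "wz": 0, "fingers": 0}, {"tx": -1.2, "ty": -0.6, "tz": 0, "wx": 0, "wy": 0, "wz": 0, "fingers": 0}, {"tx": 0, "ty": 0, "tz": 0, "wx": 0, "wy": 0, "wz": 0, "fingers": 0}, {"tx": 0, "ty": 0, "tz": 0, "wx": 0, "wy": 0, "wz": 0, "fingers": 0}]'

```text
t: 21.1
tool_pos: [0.4761, -0.0666, 0.0503]
tcp_rot: [0.0, 0.989, 0.146, 0.001]
ft_force: [1.0, -0.2, -1.8]
finger_gap: 0.707
finger_force: 30.0
```

```bash
python3 - <<'E'
from h import *
plan(.4761,-.0663,.0037,-73.3)
p,d=eyes.capture('side');C=cloud('side',d);h=cv2.cvtColor(p,cv2.COLOR_RGB2HSV)
s=(abs(C[...,0]-.476)<.045)&(abs(C[...,1]+.066)<.045)&(C[...,2]>.025)&(C[...,2]<.09)&(h[...,1]>110)
print(s.sum(),np.percentile(C[s],[1,50,99],axis=0).round(4))
E
```

```text
t 21.10 pos [ 0.4761 -0.0666  0.0503] yaw -73.3->-73.3 turn(tool) [ 0.1 -0.1  0. ] shift [ 0.01 -0.03  4.66] gap 0.707 F [ 1.  -0.2 -1.8]
317 [[ 0.4461 -0.1029  0.0513]
 [ 0.4658 -0.0803  0.0674]
 [ 0.5062 -0.0451  0.07  ]]
```

>>> jog_arm --steps '[{"tx": 0, "ty": 0, "tz": 1, "wx": 0, "wy": 0, "wz": 0, "fingers": 0}, {"tx": 0, "ty": 0, "tz": 1.5, "wx": 0, "wy": 0, "wz": 0, "fingers": 0}, {"tx": 0, "ty": 0, "tz": 1, "wx": 0, "wy": 0, "wz": 0, "fingers": 0}, {"tx": 0, "ty": 0, "tz": 0.5, "wx": 0, "wy": 0, "wz": 0, "fingers": 0}, {"tx": 0, "ty": 0, "tz": 0.3, "wx": 0, "wy": 0, "wz": 0, "fingers": 0}, {"tx": 0, "ty": 0, "tz": 0, "wx": 0, "wy": 0, "wz": 0, "fingers": 0}, {"tx": 0, "ty": 0, "tz": 0, "wx": 0, "wy": 0, "wz": 0, "fingers": 0}]'

```text
t: 21.85
tool_pos: [0.4744, -0.0664, 0.0069]
tcp_rot: [0.0, 0.989, 0.146, 0.0]
ft_force: [-0.7, -1.1, -2.7]
finger_gap: 0.708
finger_force: 30.0
```

>>> jog_arm --steps '[{"tx": 0, "ty": 0, "tz": 0.1, "wx": 0, "wy": 0, "wz": 0, "fingers": 0}, {"tx": 0, "ty": 0, "tz": 0, "wx": 0, "wy": 0, "wz": 0, "fingers": 0}]'

```text
t: 22.05
tool_pos: [0.4744, -0.0664, 0.0059]
tcp_rot: [0.0, 0.989, 0.146, 0.0]
ft_force: [-0.2, -0.0, -2.1]
finger_gap: 0.702
finger_force: 30.0
```

>>> jog_arm --steps '[{"tx": 0.1, "ty": 0, "tz": 0.1, "wx": 0, "wy": 0, "wz": 0, "fingers": 0}, {"tx": 0, "ty": 0, "tz": 0, "wx": 0, "wy": 0, "wz": 0, "fingers": 0}]'

```text
t: 22.25
tool_pos: [0.4753, -0.066, 0.0048]
tcp_rot: [0.0, 0.989, 0.146, 0.0]
ft_force: [-0.1, -0.8, -2.0]
finger_gap: 0.709
finger_force: 30.0
```

>>> jog_arm --steps '[{"tx": 0, "ty": 0, "tz": 0.1, "wx": 0, "wy": 0, "wz": 0, "fingers": 0}, {"tx": 0, "ty": 0, "tz": 0, "wx": 0, "wy": 0, "wz": 0, "fingers": 0}]'

```text
t: 22.45
tool_pos: [0.4752, -0.066, 0.0037]
tcp_rot: [0.0, 0.989, 0.146, 0.0]
ft_force: [0.9, -0.5, -1.3]
finger_gap: 0.707
finger_force: 30.0
```

>>> jog_arm --steps '[{"tx": 0, "ty": 0, "tz": 0.1, "wx": 0, "wy": 0, "wz": 0, "fingers": 0}, {"tx": 0, "ty": 0, "tz": 0, "wx": 0, "wy": 0, "wz": 0, "fingers": 0}]'

```text
t: 22.65
tool_pos: [0.4752, -0.066, 0.0036]
tcp_rot: [0.0, 0.989, 0.146, 0.0]
ft_force: [-3.9, 0.6, 14.0]
finger_gap: 0.702
finger_force: 30.0
```

>>> jog_arm --steps '[{"tx": 0, "ty": 0, "tz": 0, "wx": 0, "wy": 0, "wz": 0, "fingers": 0.76}, {"tx": 0, "ty": 0, "tz": 0, "wx": 0, "wy": 0, "wz": 0, "fingers": 0.85}, {"tx": 0, "ty": 0, "tz": -0.5, "wx": 0, "wy": 0, "wz": 0, "fingers": 0.9}, {"tx": 0, "ty": 0, "tz": -2, "wx": 0, "wy": 0, "wz": 0, "fingers": 0.9}, {"tx": 0, "ty": 0, "tz": -3, "wx": 0, "wy": 0, "wz": 0, "fingers": 0.9}, {"tx": 0, "ty": 0, "tz": -2.5, "wx": 0, "wy": 0, "wz": -8.5, "fingers": 0.8}, {"tx": 0, "ty": 0, "tz": 0, "wx": 0, "wy": 0, "wz": -8.5, "fingers": 0.8}, {"tx": 0, "ty": 0, "tz": 0, "wx": 0, "wy": 0, "wz": -8.5, "fingers": 0.8}]'

```text
t: 23.45
tool_pos: [0.4759, -0.0661, 0.084]
tcp_rot: [0.001, 0.932, 0.363, 0.001]
ft_force: [0.0, 0.6, -0.3]
finger_gap: 0.803
finger_force: 0.0
```

```bash
python3 - <<'E'
from h import *
plan(.472,-.232,.06,-48)
p,d=eyes.capture('side')
P=layer('side',d,.476,-.066,.021,.05,.004); print('disc',len(P),widths(P,30),np.percentile(P[:,2],[10,50,90]))
E
```

```text
t 23.45 pos [ 0.4759 -0.0661  0.084 ] yaw -47.4->-48.0 turn(tool) [ 0.1 -0.1  0.6] shift [-11.38  12.07   2.4 ] gap 0.803 F [ 0.   0.6 -0.3]
disc 448 (np.float64(29.0), array([ 0.4754, -0.0675]), [np.float64(61.3), np.float64(61.5), np.float64(60.6), np.float64(62.1), np.float64(61.5), np.float64(60.8)]) [0.01971997 0.02133243 0.02246811]
```

The disc lies in its nest at (0.475, -0.067), with its top at 21 mm. Next is the collar.

>>> jog_arm --steps '[{"tx": -2, "ty": 2.1, "tz": 0, "wx": 0, "wy": 0, "wz": 0.5, "fingers": 0.8}, {"tx": -3, "ty": 3.2, "tz": 0, "wx": 0, "wy": 0, "wz": 0, "fingers": 0.8}, {"tx": -3, "ty": 3.2, "tz": 0, "wx": 0, "wy": 0, "wz": 0, "fingers": 0.8}, {"tx": -2.3, "ty": 2.5, "tz": 0, "wx": 0, "wy": 0, "wz": 0, "fingers": 0.8}, {"tx": -1.1, "ty": 1.1, "tz": 0, "wx": 0, "wy": 0, "wz": 0, "fingers": 0.8}, {"tx": 0, "ty": 0, "tz": 1.2, "wx": 0, "wy": 0, "wz": 0, "fingers": 0.8}, {"tx": 0, "ty": 0, "tz": 1.2, "wx": 0, "wy": 0, "wz": 0, "fingers": 0.8}, {"tx": 0, "ty": 0, "tz": 0, "wx": 0, "wy": 0, "wz": 0, "fingers": 0.8}]'

```text
t: 24.3
tool_pos: [0.4692, -0.2301, 0.0564]
tcp_rot: [-0.002, 0.934, 0.356, -0.001]
ft_force: [1.0, -0.7, -0.0]
finger_gap: 0.798
finger_force: 0.0
```

```bash
python3 - <<'E'
from h import *
plan(.472,-.232,.022,-48)
E
```

```text
t 24.30 pos [ 0.4692 -0.2301  0.0564] yaw -48.2->-48.0 turn(tool) [-0.2  0.1 -0.2] shift [0.09 0.33 3.44] gap 0.798 F [ 1.  -0.7 -0. ]
```

>>> jog_arm --steps '[{"tx": 0, "ty": 0.2, "tz": 1, "wx": 0, "wy": 0, "wz": 0, "fingers": 0.8}, {"tx": 0, "ty": 0, "tz": 1, "wx": 0, "wy": 0, "wz": 0, "fingers": 0.8}, {"tx": 0, "ty": 0, "tz": 0.8, "wx": 0, "wy": 0, "wz": 0, "fingers": 0.8}, {"tx": 0, "ty": 0, "tz": 0, "wx": 0, "wy": 0, "wz": 0, "fingers": 0.8}, {"tx": 0, "ty": 0, "tz": 0, "wx": 0, "wy": 0, "wz": 0, "fingers": 0.8}]'

```text
t: 24.8
tool_pos: [0.472, -0.2335, 0.0304]
tcp_rot: [-0.0, 0.934, 0.356, -0.0]
ft_force: [-0.8, -0.4, -0.3]
finger_gap: 0.801
finger_force: 0.0
```

```bash
python3 - <<'E'
from h import *
plan(.472,-.232,.022,-48)
tips('pics/s5.png')
E
```

```text
t 24.80 pos [ 0.472  -0.2335  0.0304] yaw -48.3->-48.0 turn(tool) [-0.   0.  -0.3] shift [ 0.1  -0.12  0.84] gap 0.801 F [-0.8 -0.4 -0.3]
blob [155 239  13  18 111] zmin 0.0399 x 0.4330..0.4485 y -0.2126..-0.2039
blob [173 261  12   8  74] zmin 0.0391 x 0.4622..0.4825 y -0.2436..-0.2236
tcp [ 0.472  -0.2335  0.0304] t 24.8 gap 0.8007110126916533 F [-0.8 -0.4 -0.3]
```

View pics/s5.png

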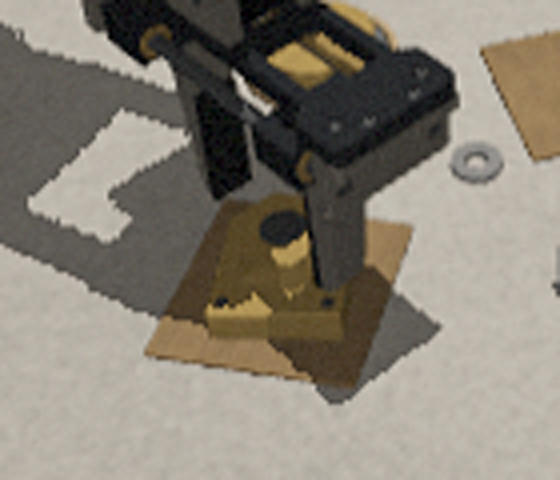

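The fingers, at crop (225,190) and (335,285), stand either side of the collar with its mark at (283,228). The tips are just above the right height, so I'll lower 8 mm and grip.

>>> jog_arm --steps '[{"tx": 0.1, "ty": -0.1, "tz": 0.8, "wx": 0, "wy": 0, "wz": 0, "fingers": 0.65}, {"tx": 0, "ty": 0, "tz": 0, "wx": 0, "wy": 0, "wz": 0, "fingers": 0.55}, {"tx": 0, "ty": 0, "tz": 0, "wx": 0, "wy": 0, "wz": 0, "fingers": 0.48}, {"tx": 0, "ty": 0, "tz": 0, "wx": 0, "wy": 0, "wz": 0, "fingers": 0.4}, {"tx": 0, "ty": 0, "tz": 0, "wx": 0, "wy": 0, "wz": 0, "fingers": 0}, {"tx": 0, "ty": 0, "tz": 0, "wx": 0, "wy": 0, "wz": 0, "fingers": 0}]'

```text
t: 25.45
tool_pos: [0.4724, -0.2324, 0.0228]
tcp_rot: [0.0, 0.934, 0.356, 0.0]
ft_force: [-0.3, 0.5, -0.4]
finger_gap: 0.452
finger_force: 29.9
```

>>> jog_arm --steps '[{"tx": 0, "ty": 0, "tz": -0.5, "wx": 0, "wy": 0, "wz": 0, "fingers": 0}, {"tx": 0, "ty": 0, "tz": -1, "wx": 0, "wy": 0, "wz": 0, "fingers": 0}, {"tx": 0, "ty": 0, "tz": -1.5, "wx": 0, "wy": 0, "wz": 0, "fingers": 0}, {"tx": 0, "ty": 0, "tz": -1.5, "wx": 0, "wy": 0, "wz": 0, "fingers": 0}, {"tx": 0, "ty": 0, "tz": 0, "wx": 0, "wy": 0, "wz": 0, "fingers": 0}]'

```text
t: 25.95
tool_pos: [0.4737, -0.233, 0.07]
tcp_rot: [0.001, 0.934, 0.356, 0.001]
ft_force: [0.4, -0.7, -1.2]
finger_gap: 0.456
finger_force: 29.9
```

```bash
python3 - <<'E'
from h import *
plan(.4745,.0811,.05,-48)
E
```

```text
t 25.95 pos [ 0.4737 -0.233   0.07  ] yaw -48.3->-48.0 turn(tool) [ 0.2 -0.1 -0.3] shift [ 21.08 -23.28   2.  ] gap 0.456 F [ 0.4 -0.7 -1.2]
```

>>> jog_arm --steps '[{"tx": 1, "ty": -1.1, "tz": 0, "wx": 0, "wy": 0, "wz": 0, "fingers": 0}, {"tx": 2, "ty": -2.2, "tz": 0, "wx": 0, "wy": 0, "wz": 0, "fingers": 0}, {"tx": 2.7, "ty": -3, "tz": 0, "wx": 0, "wy": 0, "wz": 0, "fingers": 0}, {"tx": 2.7, "ty": -3, "tz": 0, "wx": 0, "wy": 0, "wz": 0, "fingers": 0}, {"tx": 2.7, "ty": -3, "tz": 0, "wx": 0, "wy": 0, "wz": 0, "fingers": 0}, {"tx": 2.7, "ty": -3, "tz": 0, "wx": 0, "wy": 0, "wz": 0, "fingers": 0}, {"tx": 2.7, "ty": -3, "tz": 0, "wx": 0, "wy": 0, "wz": 0, "fingers": 0}, {"tx": 2.4, "ty": -2.6, "tz": 0, "wx": 0, "wy": 0, "wz": 0, "fingers": 0}]'

```text
t: 26.75
tool_pos: [0.4727, 0.052, 0.067]
tcp_rot: [-0.0, 0.934, 0.356, -0.001]
ft_force: [0.0, -0.5, -1.8]
finger_gap: 0.454
finger_force: 29.9
```

>>> jog_arm --steps '[{"tx": 1.4, "ty": -1.6, "tz": 0, "wx": 0, "wy": 0, "wz": 0, "fingers": 0}, {"tx": 0.7, "ty": -0.8, "tz": 0, "wx": 0, "wy": 0, "wz": 0, "fingers": 0}, {"tx": 0, "ty": 0, "tz": 0, "wx": 0, "wy": 0, "wz": 0, "fingers": 0}, {"tx": 0, "ty": 0, "tz": 1, "wx": 0, "wy": 0, "wz": 0, "fingers": 0}, {"tx": 0, "ty": 0, "tz": 1, "wx": 0, "wy": 0, "wz": 0, "fingers": 0}, {"tx": 0, "ty": 0, "tz": 0, "wx": 0, "wy": 0, "wz": 0, "fingers": 0}, {"tx": 0, "ty": 0, "tz": 0, "wx": 0, "wy": 0, "wz": 0, "fingers": 0}]'

```text
t: 27.45
tool_pos: [0.4733, 0.0806, 0.047]
tcp_rot: [-0.0, 0.935, 0.356, -0.001]
ft_force: [0.6, -0.7, -2.3]
finger_gap: 0.45
finger_force: 29.9
```

```bash
python3 - <<'E'
from h import *
plan(.4745,.0811,.0038,-48)
E
```

```text
t 27.45 pos [0.4733 0.0806 0.047 ] yaw -48.3->-48.0 turn(tool) [-0.   0.1 -0.3] shift [0.12 0.04 4.32] gap 0.450 F [ 0.6 -0.7 -2.3]
```

>>> jog_arm --steps '[{"tx": 0.1, "ty": 0, "tz": 1, "wx": 0, "wy": 0, "wz": 0, "fingers": 0}, {"tx": 0, "ty": 0, "tz": 1.5, "wx": 0, "wy": 0, "wz": 0, "fingers": 0}, {"tx": 0, "ty": 0, "tz": 1, "wx": 0, "wy": 0, "wz": 0, "fingers": 0}, {"tx": 0, "ty": 0, "tz": 0.4, "wx": 0, "wy": 0, "wz": 0, "fingers": 0}, {"tx": 0, "ty": 0, "tz": 0.1, "wx": 0, "wy": 0, "wz": 0, "fingers": 0}, {"tx": 0, "ty": 0, "tz": 0, "wx": 0, "wy": 0, "wz": 0, "fingers": 0}, {"tx": 0, "ty": 0, "tz": 0, "wx": 0, "wy": 0, "wz": 0, "fingers": 0}]'

```text
t: 28.15
tool_pos: [0.4749, 0.0821, 0.0081]
tcp_rot: [0.0, 0.934, 0.356, 0.0]
ft_force: [-0.6, -0.2, -2.3]
finger_gap: 0.455
finger_force: 29.9
```

>>> jog_arm --steps '[{"tx": 0, "ty": 0, "tz": 0.1, "wx": 0, "wy": 0, "wz": 0, "fingers": 0}, {"tx": 0, "ty": 0, "tz": 0, "wx": 0, "wy": 0, "wz": 0, "fingers": 0}]'

```text
t: 28.35
tool_pos: [0.4748, 0.0821, 0.0069]
tcp_rot: [0.0, 0.934, 0.356, 0.0]
ft_force: [0.2, 0.4, -1.1]
finger_gap: 0.456
finger_force: 29.9
```

>>> jog_arm --steps '[{"tx": 0, "ty": 0, "tz": 0.1, "wx": 0, "wy": 0, "wz": 0, "fingers": 0}, {"tx": 0, "ty": 0, "tz": 0, "wx": 0, "wy": 0, "wz": 0, "fingers": 0}]'

```text
t: 28.55
tool_pos: [0.4746, 0.082, 0.0057]
tcp_rot: [0.0, 0.934, 0.356, 0.0]
ft_force: [-0.5, -0.1, -1.6]
finger_gap: 0.45
finger_force: 29.9
```

>>> jog_arm --steps '[{"tx": 0, "ty": 0, "tz": 0.1, "wx": 0, "wy": 0, "wz": 0, "fingers": 0}, {"tx": 0, "ty": 0, "tz": 0, "wx": 0, "wy": 0, "wz": 0, "fingers": 0}]'

```text
t: 28.75
tool_pos: [0.4745, 0.082, 0.0046]
tcp_rot: [-0.0, 0.934, 0.356, -0.0]
ft_force: [-0.2, 0.4, -1.4]
finger_gap: 0.451
finger_force: 29.9
```

>>> jog_arm --steps '[{"tx": 0, "ty": 0, "tz": 0.1, "wx": 0, "wy": 0, "wz": 0, "fingers": 0}, {"tx": 0, "ty": 0, "tz": 0, "wx": 0, "wy": 0, "wz": 0, "fingers": 0}]'

```text
t: 28.95
tool_pos: [0.4746, 0.082, 0.0038]
tcp_rot: [-0.0, 0.934, 0.356, 0.0]
ft_force: [-0.5, -0.9, 1.0]
finger_gap: 0.455
finger_force: 29.9
```

>>> jog_arm --steps '[{"tx": 0, "ty": 0, "tz": 0, "wx": 0, "wy": 0, "wz": 0, "fingers": 0.5}, {"tx": 0, "ty": 0, "tz": 0, "wx": 0, "wy": 0, "wz": 0, "fingers": 0.6}, {"tx": 0, "ty": 0, "tz": -0.5, "wx": 0, "wy": 0, "wz": 0, "fingers": 0.7}, {"tx": 0, "ty": 0, "tz": -2, "wx": 0, "wy": 0, "wz": 0, "fingers": 0.8}, {"tx": 0, "ty": 0, "tz": -3, "wx": 0, "wy": 0, "wz": 0, "fingers": 1}, {"tx": 0, "ty": 0, "tz": -2.5, "wx": 0, "wy": 0, "wz": -8.5, "fingers": 1}, {"tx": 0, "ty": 0, "tz": 0, "wx": 0, "wy": 0, "wz": -8.5, "fingers": 1}, {"tx": 0, "ty": 0, "tz": 0, "wx": 0, "wy": 0, "wz": -8.5, "fingers": 1}]'

```text
t: 29.75
tool_pos: [0.4754, 0.0822, 0.0851]
tcp_rot: [0.001, 0.831, 0.556, 0.001]
ft_force: [0.1, -0.1, -0.3]
finger_gap: 1.0
finger_force: 0.0
```

>>> jog_arm --steps '[{"tx": 0, "ty": 0, "tz": 0, "wx": 0, "wy": 0, "wz": -8.5, "fingers": 1}, {"tx": 0, "ty": 0, "tz": 0, "wx": 0, "wy": 0, "wz": -8.5, "fingers": 1}, {"tx": 0, "ty": 0, "tz": 0, "wx": 0, "wy": 0, "wz": -1.5, "fingers": 1}, {"tx": 0, "ty": 0, "tz": 0, "wx": 0, "wy": 0, "wz": 0, "fingers": 1}]'

```text
t: 30.15
tool_pos: [0.4746, 0.082, 0.0839]
tcp_rot: [0.0, 0.734, 0.679, 0.0]
ft_force: [0.2, 0.5, -0.6]
finger_gap: 0.999
finger_force: 0.0
```

```bash
python3 - <<'E'
from h import *
for n in('side','top'):
    p,d=eyes.capture(n)
    P=layer(n,d,.4745,.0811,.021,.04,.004); print(n,'hex',len(P),widths(P,60),np.median(P[:,2]))
    P=layer(n,d,.471,-.236,.022,.05,.005); print('sq',len(P),widths(P,90))
plan(.471,-.2365,.05,-4.3)
E
```

```text
side hex 146 (np.float64(13.0), array([0.4739, 0.0815]), [np.float64(39.9), np.float64(41.8), np.float64(42.4)]) 0.021401931363095972
sq 889 (np.float64(83.0), array([ 0.4712, -0.2383]), [np.float64(61.3), np.float64(61.0)])Traceback (most recent call last):
  File "<stdin>", line 4, in <module>
  File "h.py", line 38, in widths
    l,h=np.percentile(u,[1,99]); s+=h-l; E.append((t,(l+h)/2,h-l))
        ~~~~~~~~~~~~~^^^^^^^^^^
    return _quantile_unchecked(
        a, q, axis, out, overwrite_input, method, keepdims, weights)
    return _ureduce(a,
                    func=_quantile_ureduce_func,
    ...<5 lines>...
                    overwrite_input=overwrite_input,
                    method=method)
    r = func(a, **kwargs)
    result = _quantile(arr,
                       quantiles=q,
    ...<2 lines>...
                       out=out,
                       weights=wgt)
    slices_having_nans = np.isnan(arr[-1, ...])
                                  ~~~^^^^^^^^^
IndexError: index -1 is out of bounds for axis 0 with size 0
```

The collar lies in its nest, with its top at 21 mm. I'll measure the square plate again.

```bash
python3 - <<'E'
from h import *
for n in('side','top'):
    p,d=eyes.capture(n); o=ortho(p,n,.471,-.237,.022,.05)
    h=cv2.cvtColor(o,cv2.COLOR_RGB2HSV)
    P=layer(n,d,.471,-.237,.022,.05,.005); 
    q=np.float32(P[:,:2]*1000); print(n,len(P),widths(P,90),cv2.minAreaRect(q))
    m=((h[...,0]>21)&(h[...,1]>150)).astype(np.uint8); m=cv2.morphologyEx(m,cv2.MORPH_OPEN,np.ones((9,9)))
    c=max(cv2.findContours(m,0,2)[0],key=cv2.contourArea,default=None)
    if c is not None:
        (x,y),s,t=cv2.minAreaRect(c); print('img x %.4f y %.4f'%(.521-y*.0005,-.187-x*.0005),np.array(s)*.5,t)
plan(.471,-.237,.05,-4.8)
E
```

```text
side 893 (np.float64(84.5), array([ 0.4712, -0.2383]), [np.float64(61.0), np.float64(60.9)]) ((471.106201171875, -237.4840545654297), (65.04487609863281, 62.59779739379883), 83.68002319335938)
top 708 (np.float64(86.0), array([ 0.4709, -0.2358]), [np.float64(61.0), np.float64(60.6)]) ((470.6627197265625, -236.01239013671875), (62.619476318359375, 62.32489013671875), 85.35946655273438)
img x 0.4711 y -0.2359 [63.22277451 61.66709137] 5.355824947357178
t 30.35 pos [0.4746 0.082  0.0837] yaw -4.4->-4.8 turn(tool) [-0.   0.   0.4] shift [-31.82   2.31   3.37] gap 1.003 F [ 0.2 -0.1 -0.5]
```

>>> jog_arm --steps '[{"tx": -2.6, "ty": 0.2, "tz": 0, "wx": 0, "wy": 0, "wz": 0.4, "fingers": 1}, {"tx": -4.2, "ty": 0.3, "tz": 0, "wx": 0, "wy": 0, "wz": 0, "fingers": 1}, {"tx": -4.5, "ty": 0.3, "tz": 0, "wx": 0, "wy": 0, "wz": 0, "fingers": 1}, {"tx": -4.5, "ty": 0.3, "tz": 0, "wx": 0, "wy": 0, "wz": 0, "fingers": 1}, {"tx": -4.5, "ty": 0.3, "tz": 0, "wx": 0, "wy": 0, "wz": 0, "fingers": 1}, {"tx": -4.5, "ty": 0.3, "tz": 0, "wx": 0, "wy": 0, "wz": 0, "fingers": 1}, {"tx": -4, "ty": 0.3, "tz": 0, "wx": 0, "wy": 0, "wz": 0, "fingers": 1}, {"tx": -2.4, "ty": 0.2, "tz": 0, "wx": 0, "wy": 0, "wz": 0, "fingers": 1}]'

```text
t: 31.15
tool_pos: [0.4712, -0.2336, 0.0838]
tcp_rot: [0.0, 0.736, 0.677, -0.0]
ft_force: [0.5, 0.1, -0.9]
finger_gap: 1.0
finger_force: 0.0
```

>>> jog_arm --steps '[{"tx": -0.5, "ty": 0, "tz": 0, "wx": 0, "wy": 0, "wz": 0, "fingers": 1}, {"tx": 0, "ty": 0, "tz": 1.5, "wx": 0, "wy": 0, "wz": 0, "fingers": 1}, {"tx": 0, "ty": 0, "tz": 1.5, "wx": 0, "wy": 0, "wz": 0, "fingers": 1}, {"tx": 0, "ty": 0, "tz": 0, "wx": 0, "wy": 0, "wz": 0, "fingers": 1}, {"tx": 0, "ty": 0, "tz": 0, "wx": 0, "wy": 0, "wz": 0, "fingers": 1}]'

```text
t: 31.65
tool_pos: [0.4708, -0.2349, 0.0537]
tcp_rot: [-0.0, 0.735, 0.678, -0.0]
ft_force: [-0.1, -0.2, 1.0]
finger_gap: 1.001
finger_force: 0.0
```

```bash
python3 - <<'E'
from h import *
plan(.471,-.2368,.004,-4.8)
E
```

```text
t 31.65 pos [ 0.4708 -0.2349  0.0537] yaw -4.7->-4.8 turn(tool) [-0.  -0.   0.1] shift [-0.19  0.04  4.97] gap 1.001 F [-0.1 -0.2  1. ]
```

>>> jog_arm --steps '[{"tx": -0.2, "ty": 0, "tz": 1.5, "wx": 0, "wy": 0, "wz": 0, "fingers": 1}, {"tx": 0, "ty": 0, "tz": 1.5, "wx": 0, "wy": 0, "wz": 0, "fingers": 1}, {"tx": 0, "ty": 0, "tz": 1, "wx": 0, "wy": 0, "wz": 0, "fingers": 1}, {"tx": 0, "ty": 0, "tz": 0.5, "wx": 0, "wy": 0, "wz": 0, "fingers": 1}, {"tx": 0, "ty": 0, "tz": 0, "wx": 0, "wy": 0, "wz": 0, "fingers": 1}, {"tx": 0, "ty": 0, "tz": 0, "wx": 0, "wy": 0, "wz": 0, "fingers": 1}]'

```text
t: 32.25
tool_pos: [0.4711, -0.2378, 0.0091]
tcp_rot: [0.0, 0.735, 0.678, 0.0]
ft_force: [0.5, -0.1, -0.3]
finger_gap: 0.999
finger_force: 0.0
```

```bash
python3 - <<'E'
from h import *
plan(.471,-.2368,.004,-4.8)
E
```

```text
t 32.25 pos [ 0.4711 -0.2378  0.0091] yaw -4.7->-4.8 turn(tool) [0.  0.  0.1] shift [ 0.1  -0.02  0.51] gap 0.999 F [ 0.5 -0.1 -0.3]
```

>>> jog_arm --steps '[{"tx": 0.1, "ty": 0, "tz": 0.5, "wx": 0, "wy": 0, "wz": 0, "fingers": 0.85}, {"tx": 0, "ty": 0, "tz": 0, "wx": 0, "wy": 0, "wz": 0, "fingers": 0.75}, {"tx": 0, "ty": 0, "tz": 0, "wx": 0, "wy": 0, "wz": 0, "fingers": 0.68}, {"tx": 0, "ty": 0, "tz": 0, "wx": 0, "wy": 0, "wz": 0, "fingers": 0.6}, {"tx": 0, "ty": 0, "tz": 0, "wx": 0, "wy": 0, "wz": 0, "fingers": 0}, {"tx": 0, "ty": 0, "tz": 0, "wx": 0, "wy": 0, "wz": 0, "fingers": 0}]'

```text
t: 32.85
tool_pos: [0.471, -0.2368, 0.0038]
tcp_rot: [0.0, 0.735, 0.678, 0.0]
ft_force: [1.3, -0.2, 0.7]
finger_gap: 0.669
finger_force: 30.0
```

>>> jog_arm --steps '[{"tx": 0, "ty": 0, "tz": -0.5, "wx": 0, "wy": 0, "wz": 0, "fingers": 0}, {"tx": 0, "ty": 0, "tz": -1, "wx": 0, "wy": 0, "wz": 0, "fingers": 0}, {"tx": 0, "ty": 0, "tz": -2, "wx": 0, "wy": 0, "wz": 0, "fingers": 0}, {"tx": 0, "ty": 0, "tz": -2, "wx": 0, "wy": 0, "wz": 0, "fingers": 0}, {"tx": 0, "ty": 0, "tz": -1, "wx": 0, "wy": 0, "wz": 0, "fingers": 0}, {"tx": 0, "ty": 0, "tz": 0, "wx": 0, "wy": 0, "wz": 0, "fingers": 0}]'

```text
t: 33.45
tool_pos: [0.4718, -0.2372, 0.0703]
tcp_rot: [0.001, 0.735, 0.678, 0.001]
ft_force: [1.0, -0.1, -2.9]
finger_gap: 0.669
finger_force: 30.0
```

```bash
python3 - <<'E'
from h import *
plan(.4832,.2408,.05,-0.7)
E
```

```text
t 33.45 pos [ 0.4718 -0.2372  0.0703] yaw -4.7->-0.7 turn(tool) [ 0.2  0.1 -4. ] shift [47.81  0.56  2.03] gap 0.669 F [ 1.  -0.1 -2.9]
```

>>> jog_arm --steps '[{"tx": 0, "ty": 0, "tz": 0, "wx": 0, "wy": 0, "wz": -2.7, "fingers": 0}, {"tx": 1, "ty": 0, "tz": 0, "wx": 0, "wy": 0, "wz": -2.7, "fingers": 0}, {"tx": 2.5, "ty": 0, "tz": 0, "wx": 0, "wy": 0, "wz": 0, "fingers": 0}, {"tx": 3.5, "ty": 0, "tz": 0, "wx": 0, "wy": 0, "wz": 0, "fingers": 0}, {"tx": 4, "ty": 0, "tz": 0, "wx": 0, "wy": 0, "wz": 0, "fingers": 0}, {"tx": 4, "ty": 0, "tz": 0, "wx": 0, "wy": 0, "wz": 0, "fingers": 0}, {"tx": 4, "ty": 0, "tz": 0, "wx": 0, "wy": 0, "wz": 0, "fingers": 0}, {"tx": 4, "ty": 0, "tz": 0, "wx": 0, "wy": 0, "wz": 0, "fingers": 0}]'

```text
t: 34.25
tool_pos: [0.4673, -0.0047, 0.0681]
tcp_rot: [-0.0, 0.702, 0.712, -0.0]
ft_force: [0.1, -0.2, -4.3]
finger_gap: 0.67
finger_force: 30.0
```

>>> jog_arm --steps '[{"tx": 4, "ty": 0, "tz": 0, "wx": 0, "wy": 0, "wz": 0, "fingers": 0}, {"tx": 4, "ty": 0, "tz": 0, "wx": 0, "wy": 0, "wz": 0, "fingers": 0}, {"tx": 4, "ty": 0, "tz": 0, "wx": 0, "wy": 0, "wz": 0, "fingers": 0}, {"tx": 4, "ty": 0, "tz": 0, "wx": 0, "wy": 0, "wz": 0, "fingers": 0}, {"tx": 4, "ty": 0, "tz": 0, "wx": 0, "wy": 0, "wz": 0, "fingers": 0}, {"tx": 3, "ty": 0, "tz": 0, "wx": 0, "wy": 0, "wz": 0, "fingers": 0}, {"tx": 1.5, "ty": 0, "tz": 0, "wx": 0, "wy": 0, "wz": 0, "fingers": 0}, {"tx": 0, "ty": 0, "tz": 0, "wx": 0, "wy": 0, "wz": 0, "fingers": 0}]'

```text
t: 35.05
tool_pos: [0.4645, 0.2398, 0.0681]
tcp_rot: [-0.0, 0.701, 0.713, -0.0]
ft_force: [-0.1, -0.6, -3.6]
finger_gap: 0.671
finger_force: 30.0
```

```bash
python3 - <<'E'
from h import *
plan(.4832,.2408,.03,0.7)
E
```

```text
t 35.05 pos [0.4645 0.2398 0.0681] yaw 0.9->0.7 turn(tool) [-0.   0.   0.2] shift [0.07 1.87 3.81] gap 0.671 F [-0.1 -0.6 -3.6]
```

>>> jog_arm --steps '[{"tx": 0, "ty": 0.9, "tz": 0, "wx": 0, "wy": 0, "wz": 0, "fingers": 0}, {"tx": 0, "ty": 1, "tz": 0, "wx": 0, "wy": 0, "wz": 0, "fingers": 0}, {"tx": 0, "ty": 0, "tz": 1, "wx": 0, "wy": 0, "wz": 0, "fingers": 0}, {"tx": 0, "ty": 0, "tz": 2, "wx": 0, "wy": 0, "wz": 0, "fingers": 0}, {"tx": 0, "ty": 0, "tz": 1.5, "wx": 0, "wy": 0, "wz": 0, "fingers": 0}, {"tx": 0, "ty": 0, "tz": 1, "wx": 0, "wy": 0, "wz": 0, "fingers": 0}, {"tx": 0, "ty": 0, "tz": 0, "wx": 0, "wy": 0, "wz": 0, "fingers": 0}, {"tx": 0, "ty": 0, "tz": 0, "wx": 0, "wy": 0, "wz": 0, "fingers": 0}]'

```text
t: 35.85
tool_pos: [0.4843, 0.2382, 0.0136]
tcp_rot: [-0.0, 0.703, 0.711, -0.0]
ft_force: [0.3, 0.4, -3.0]
finger_gap: 0.671
finger_force: 30.0
```

```bash
python3 - <<'E'
from h import *
plan(.4832,.2408,.0028,0.7)
tips('pics/s6.png')
E
```

```text
t 35.85 pos [0.4843 0.2382 0.0136] yaw 0.7->0.7 turn(tool) [-0.  0.  0.] shift [ 0.26 -0.11  1.08] gap 0.671 F [ 0.3  0.4 -3. ]
blob [179 139  33  14 140] zmin 0.0245 x 0.4411..0.5283 y 0.2244..0.2670
tcp [0.4843 0.2382 0.0136] t 35.85 gap 0.6710442389258683 F [ 0.3  0.4 -3. ]
```

View pics/s6.png

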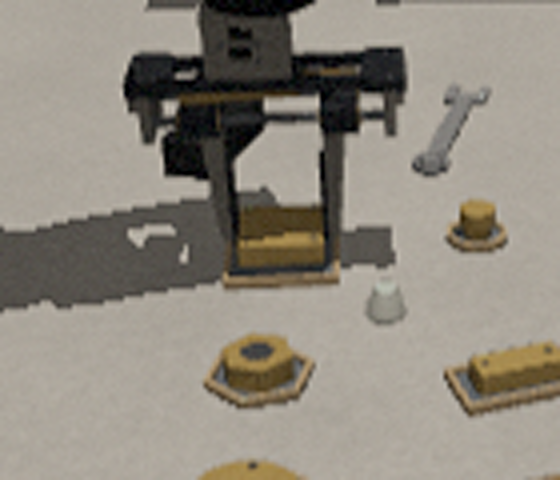

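The square plate, at crop (282,237), hangs level over the square nest. Knob (478,222), collar (258,362) and bar (515,370) lie in their nests. I'll set the plate down.

>>> jog_arm --steps '[{"tx": 0.2, "ty": -0.1, "tz": 0.4, "wx": 0, "wy": 0, "wz": 0, "fingers": 0}, {"tx": 0, "ty": 0, "tz": 0.2, "wx": 0, "wy": 0, "wz": 0, "fingers": 0}, {"tx": 0, "ty": 0, "tz": 0.2, "wx": 0, "wy": 0, "wz": 0, "fingers": 0}, {"tx": 0, "ty": 0, "tz": 0, "wx": 0, "wy": 0, "wz": 0, "fingers": 0}]'

```text
t: 36.3
tool_pos: [0.483, 0.2405, 0.0055]
tcp_rot: [-0.0, 0.702, 0.712, -0.0]
ft_force: [-0.2, 0.2, -3.4]
finger_gap: 0.672
finger_force: 30.0
```

>>> jog_arm --steps '[{"tx": 0, "ty": 0, "tz": 0.1, "wx": 0, "wy": 0, "wz": 0, "fingers": 0}, {"tx": 0, "ty": 0, "tz": 0, "wx": 0, "wy": 0, "wz": 0, "fingers": 0}]'

```text
t: 36.5
tool_pos: [0.4831, 0.2405, 0.0046]
tcp_rot: [-0.0, 0.703, 0.712, -0.0]
ft_force: [-0.6, 0.5, -3.5]
finger_gap: 0.669
finger_force: 30.0
```

>>> jog_arm --steps '[{"tx": 0, "ty": 0, "tz": 0.1, "wx": 0, "wy": 0, "wz": 0, "fingers": 0}, {"tx": 0, "ty": 0, "tz": 0, "wx": 0, "wy": 0, "wz": 0, "fingers": 0}]'

```text
t: 36.7
tool_pos: [0.4831, 0.2404, 0.0036]
tcp_rot: [-0.0, 0.703, 0.712, -0.0]
ft_force: [-0.2, 0.3, -4.0]
finger_gap: 0.669
finger_force: 30.0
```

>>> jog_arm --steps '[{"tx": 0, "ty": 0, "tz": 0.1, "wx": 0, "wy": 0, "wz": 0, "fingers": 0}, {"tx": 0, "ty": 0, "tz": 0, "wx": 0, "wy": 0, "wz": 0, "fingers": 0}]'

```text
t: 36.9
tool_pos: [0.4832, 0.2405, 0.0028]
tcp_rot: [0.0, 0.703, 0.712, 0.0]
ft_force: [-0.1, -0.2, -0.5]
finger_gap: 0.668
finger_force: 30.0
```

>>> jog_arm --steps '[{"tx": 0, "ty": 0, "tz": 0.05, "wx": 0, "wy": 0, "wz": 0, "fingers": 0}, {"tx": 0, "ty": 0, "tz": 0, "wx": 0, "wy": 0, "wz": 0, "fingers": 0}]'

```text
t: 37.1
tool_pos: [0.4833, 0.2405, 0.0028]
tcp_rot: [0.0, 0.703, 0.712, 0.0]
ft_force: [-2.8, -1.0, 7.7]
finger_gap: 0.674
finger_force: 30.0
```

The plate has landed, so I'll release and lift well clear.

>>> jog_arm --steps '[{"tx": 0, "ty": 0, "tz": 0, "wx": 0, "wy": 0, "wz": 0, "fingers": 0.72}, {"tx": 0, "ty": 0, "tz": 0, "wx": 0, "wy": 0, "wz": 0, "fingers": 0.8}, {"tx": 0, "ty": 0, "tz": -0.5, "wx": 0, "wy": 0, "wz": 0, "fingers": 0.9}, {"tx": 0, "ty": 0, "tz": -2, "wx": 0, "wy": 0, "wz": 0, "fingers": 1}, {"tx": 0, "ty": 0, "tz": -4, "wx": 0, "wy": 0, "wz": 0, "fingers": 1}, {"tx": 0, "ty": 0, "tz": -4, "wx": 0, "wy": 0, "wz": 0, "fingers": 1}, {"tx": 0, "ty": 0, "tz": -4, "wx": 0, "wy": 0, "wz": 0, "fingers": 1}, {"tx": 0, "ty": 0, "tz": 0, "wx": 0, "wy": 0, "wz": 0, "fingers": 1}]'

```text
t: 37.9
tool_pos: [0.4863, 0.2421, 0.1528]
tcp_rot: [0.001, 0.703, 0.712, 0.004]
ft_force: [0.3, 1.0, -0.1]
finger_gap: 0.998
finger_force: 0.0
```

>>> jog_arm --steps '[{"tx": 0, "ty": 0, "tz": -3, "wx": 0, "wy": 0, "wz": 0, "fingers": 1}, {"tx": 0, "ty": 0, "tz": 0, "wx": 0, "wy": 0, "wz": 0, "fingers": 1}, {"tx": 0, "ty": 0, "tz": 0, "wx": 0, "wy": 0, "wz": 0, "fingers": 1}]'

```text
t: 38.2
tool_pos: [0.4832, 0.2405, 0.1771]
tcp_rot: [0.0, 0.703, 0.712, 0.0]
ft_force: [-0.2, 0.0, 0.3]
finger_gap: 1.003
finger_force: 0.0
```

```bash
python3 - <<'E'
from h import *
p,d=eyes.capture('side'); cv2.imwrite('pics/end.png',cv2.resize(p[100:260,130:340,::-1],None,fx=3.5,fy=3.5))
for nm,x,y,z,st in(('sq',.4832,.2408,.021,90),('disc',.4761,-.0663,.021,30),('hex',.4745,.0811,.021,60),('bar',.6411,.0629,.021,90),('knob',.6301,.2627,.027,90)):
    P=layer('side',d,x,y,z,.045 if nm!='knob' else .025,.004); P=P[P[:,2]>.012]
    A=np.c_[P[:,:2],np.ones(len(P))]; 
    print(nm,widths(P,st)[1],'want',x,y,'z',np.median(P[:,2]).round(4),'slope',np.linalg.lstsq(A,P[:,2],rcond=None)[0][:2].round(3))
plan(.48,.24,.15,0)
E
```

```text
sq [0.4824 0.2389] want 0.4832 0.2408 z 0.0213 slope [-0.006  0.014]
disc [ 0.4753 -0.0677] want 0.4761 -0.0663 z 0.0213 slope [-0.005  0.016]
hex [0.4739 0.0813] want 0.4745 0.0811 z 0.0212 slope [-0.005  0.024]
bar [0.6415 0.0624] want 0.6411 0.0629 z 0.0211 slope [-0.019  0.07 ]
knob [0.6292 0.2611] want 0.6301 0.2627 z 0.0269 slope [-0.019  0.087]
t 38.25 pos [0.4827 0.2403 0.1764] yaw 0.7->0.0 turn(tool) [-0.   0.   0.7] shift [-0.03 -0.27  2.64] gap 1.003 F [ 0.   0.6 -0. ]
```

View pics/end.png

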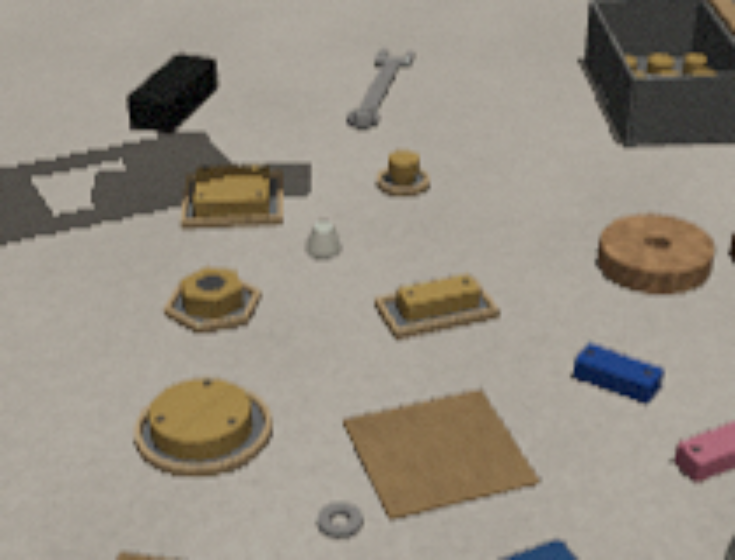

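All five lie flat in their own nests: square plate (232,195), knob (403,170), collar (212,292), bar (438,300) and disc (200,420). The arm is clear, so I'm handing in.

```bash
python3 -c "
from station import r
print(r.close_job())"
```

```text
the job is handed in; nothing more can be done
None
```

All five fittings lie flat in their own nests, about 2 mm or less off centre by the last camera check, and the job was handed in at about 38 s with the arm clear; the hand-in returned no verdict.

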